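# Clamp the salt shaker for opening

## Task

Stand the glass salt shaker upright in the grey ring of the counter clamp and let go of it, then pump the clamp's blue squeeze trigger until the rubber pad has come up to the shaker and presses it firmly against the rest: the green of the pressure pin behind the jaw shows, and never its red, which would crush the glass. Work the jaw only by the trigger, leave the spice jar and the garlic alone, and finish while still holding the trigger squeezed (the pressure is lost as soon as it is let go), so that someone can now unscrew the shaker's cap.

Things in the scene. Friction and masses are not known exactly. Their poses are not given: they have to be found in the camera images.
- shaker_mid (a point): Centre of the loose salt shaker, half-way up (45 mm above its foot); z points up its axis. Round clear glass body 44 mm in diameter up to 66 mm, narrowing to a grey metal screw cap 34 mm in diameter, 90 mm high in all, about 0.1 kg; can be grasped across the glass at mid-height.
- ring_seat (a point): Where the shaker's foot belongs: centre of the clamp's grey plastic ring, on the top of the wooden base, 12 mm above the worktop. x is the clamp's axis and points from the trigger head towards the fixed rest; y across the clamp, z up. The ring has a bore of 51 mm, is 63 mm across outside and 10 mm high.
- clamp: The counter clamp, fixed to the worktop; placed and turned anew at each start. Origin under the base, 56 mm behind (-x) ring_seat; axes as ring_seat. Wooden base 246 (x, -135 to +111) x 84 x 12 mm. White rest with two rubber faces in a V, 26 to 50 mm ahead of ring_seat, 56 mm wide, top at 82 mm: a shaker in the ring goes 2.5 mm forward to meet it. Toothed bar may stick out 41 mm behind.
- squeeze_point (a point): Centre of the squeeze trigger, 75 mm above the worktop, on the clamp's axis 161 mm behind ring_seat; axes as ring_seat. A fixed white head (40 mm in x, 28 mm in y, top at 90 mm, pins on it to 98 mm) stands between two upright blue wings, in +y and -y, each 34 mm in x and 48 to 98 mm above the worktop. Outer faces 64 mm apart at rest, 36 mm fully squeezed. Squeeze along y, fingers from above.
- trigger_l (a joint): Inward travel of each wing, 0 (released) to 0.014 m (squeezed). The wings are geared together and move equally, even if only one is pushed; a spring (2.4 to 5.2 N) returns them. Squeezing drives the jaw forward 1.7 times the travel, less 5 to 14 mm lost at first until the pawl drops in and meets the next of the 7 mm teeth; letting out, the jaw stays. A full pump: 13 to 20 mm.
- jaw (a joint): How far the white jaw carriage has slid forward along the clamp's x, 0 to 0.066 m; starts between 0 and 0.017. The pad meets the shaker at about 0.044. A drag of about 2 N holds the jaw and nothing else does: when the trigger is let go, the pad's spring pushes the jaw back until under 2 mm of pressure travel is left; then just squeeze again.
- pad (a joint): Pressure travel: how far the sprung pad is pushed back into the jaw, 0 (free) to 0.020 m (stop); 1.3 N per mm (about 11 N a finger on the wings at 6 mm). The same length of a 10 mm thick pin sticks out behind the jaw, 57 mm above the worktop: first 4 mm white, then green to 9 mm, then red. Wanted: green, 0.004 to 0.009; beyond, the glass is crushed. A full squeeze from touch can be too much.
- pad_face (a point): Centre of the front face of the round black rubber pad (28 mm in diameter) carried by the jaw, 57 mm above the worktop, facing the clamp's +x. With the pad free and jaw at 0 it is 62 mm behind ring_seat, so 40 mm from a shaker in the middle of the ring; it moves forward with the jaw.
- spice_jar_mid (a point): Bystander: centre of a loose round spice jar with a black cap, 41 mm in diameter, 105 mm high. Leave it alone.
- garlic_mid (a point): Bystander: centre of a loose garlic bulb, 50 mm across, 48 mm high. Leave it alone.
Things that resemble listed ones, but are neither listed nor needed, are in the scene too. What is shaped like the part that bears shaker_mid but pink is not meant.

How it is judged (in metres and radians):
On the way, in this order (a step that is already met when the one before it is completed fails the run):
1. the shaker stands upright in the ring, let go, and the pad does not press it yet (horizontal distance between shaker_mid and ring_seat below 0.008 m and z of shaker_mid in the frame of ring_seat below 0.048 m and angle between shaker_mid's own z axis and vertical below 0.1 rad and contact force between the fingers and salt_shaker below 0.1 N and value of joint pad below 0.003 m), for 0.2 s.
2. the trigger has been pumped until the pad presses the shaker (contact force between pad and salt_shaker above 2 N and value of joint trigger_l above 0.001 m), for 0.1 s.
At the end, for the whole second after the job is handed in: The shaker stands upright (within 0.1 rad) in the ring (within 8 mm of its centre), not touched by the fingers; the pad presses it with over 3 N, pressure travel 4 to 9 mm (green, no red), while the fingers still squeeze a trigger wing (over 0.5 N) (horizontal distance between shaker_mid and ring_seat below 0.008 m and z of shaker_mid in the frame of ring_seat below 0.048 m and angle between shaker_mid's own z axis and vertical below 0.1 rad and contact force between the fingers and salt_shaker below 0.1 N and value of joint pad between 0.004 and 0.009 m and contact force between pad and salt_shaker above 3 N and (contact force between the fingers and trigger_l above 0.5 N or contact force between the fingers and trigger_r above 0.5 N) and value of joint trigger_l above 0.001 m); the arm keeps its last pose, push and grip.
It fails at once if the shaker is crushed: red of the pressure pin shows (pressure travel over 9 mm) (value of joint pad above 0.009 m).
It fails at once if the shaker is knocked over (angle between shaker_mid's own z axis and vertical above 0.8 rad).
It fails at once if the jaw or its pad is pushed by the robot itself (contact force between any of the arm, the fingers and jaw above 2 N).
It fails at once if the spice jar is disturbed (distance of spice_jar_mid from where it was at the start of the episode above 0.02 m).
It fails at once if the garlic is disturbed (distance of garlic_mid from where it was at the start of the episode above 0.02 m).
It also fails if it takes over 72 s, if anything falls off the work surface, if the arm or the gripper's body presses on something with over 40 N, if the wrist force passes 120 N, or if a joint passes its speed limit or range.

## Robot

A 6-joint arm with a two-finger parallel gripper is mounted at the origin on a cart in front of the work surface, level with it; the furniture and walls round the work are solid. World frame = base frame: x ahead of the robot, y to its left, z up, the work surface at z = 0. Lengths are in mm, angles in rad, forces in N, time in s.
With the tool pointing down it reaches from about 375 to 925 mm from the base axis. Payload 5.7 kg.
Tool frame: the origin (TCP) lies at the very end of the fingers, on their centre line; the grasp point (between the pads) lies 19 mm behind it; z points along the fingers, y is the direction in which the jaws open and shut (so a half turn about z gives the same grasp; the last joint's range is limited). The gripper opens to 88 mm and grips with 3 to 60 N. Pads are 20 mm wide; open, the fingers measure 115 mm over their backs; the gripper's body (75 mm by 178 mm) begins 61 mm behind the grasp point.
Start: joints at [-1.418, 0.359, 1.51, -0, 1.272, -0.115], TCP at [158.752, -578.584, 222.623] pointing down, gripper open.
Joint ranges: [-2.97, 2.97], [-1.01, 2.36], [0.21, 2.38], [-0.96, 4.11], [0.2, 2.71], [-2.98, 2.98]. Speed limits (rad/s): [2.39, 2.39, 3.14, 3.14, 3.14, 3.14].

## Interface

Orientations are given as a rotation vector (axis times angle).
In Python, from plant import sensors, imaging, job gives the robot as it stands.
- The arm moves only by the shell command python3 -m jog 'ROWS' [FORCE]. ROWS is JSON, one flat list of numbers, 7 for each row, row after row: the turn, a rotation vector about the tool's x, y, z in degrees, then the shift along the tool's x, y, z in m, then the closure, from -1 (fully open) to 1 (shut). A call has 1 to 8 rows; each row is the pose to reach, as a shift and turn from the pose commanded when the call began, along the tool's axes at that moment; what a row does not reach only later rows make up. A row lasts 1/12 s, in which the tool goes at most 41.7 mm and 7.16 degrees, less where a joint would pass 70% of its speed; a pose out of reach is approached as far as the arm can. A call with a gripper value outside its range is refused whole. The fingers move at their own pace and stop on an object; FORCE is the grip in N (left out, the last holds). Time passes only in rows, so rows that repeat a pose let the fingers close. It gives the time, the measured TCP pose, the force and the opening at its end, in the units of the state.
- sensors.read_state(): the state, without advancing time (a new reading comes with each control period).
- imaging.camera(name): name is "side" or "top" or "wrist"; returns the picture (384x512x3 uint8, red, green, blue); there is no depth.
- imaging.camera_model(name): a dict with "fx", "fy", "cx", "cy" (pixels), "dist" ([k1, k2, p1, p2, k3] as OpenCV has them; the pictures are not rectified), "R" (3x3) and "t" (3): a world point X has camera coordinates R X + t. Camera axes: x right, y down, z forward; pixel columns grow to the right and rows downward; lengths in mm; the calibration is good to about 2 mm. A picture is of the moment at which its call begins: read the wrist's pose just before it. camera_model takes no time and is no camera call; for the wrist camera it gives the pose at the moment of the call.
- job.sign_off(): hands the job in, once; it reports no verdict.
The state is a dict: "clock": time; "joint_pos": joint angles; "qvel": joint speeds; "effort": joint torques, N m; "ee_pos": TCP position; "tool_rot": TCP orientation; "ft_force": force on the tool from outside, world axes, zero at the start; "wrist_torque": the same for the moment, N m; "gripper_width": opening from 0.0 (shut) to 1.0 (fully open).
Only numpy, scipy, OpenCV 4.12 (cv2) and the standard library are available. Lean on these libraries where they do the work, as an engineer would, in place of code of your own. Each camera call takes 0.05 s, during which the arm holds its last target.

## Working session

There is one attempt and no reset: what is moved stays moved. The work goes in short steps, Python scripts to look and compute and a shell command to move; the robot and the scene stay as the last step left them, time stands still between calls to the robot, and variables do not carry over. Pictures are saved under pics/ and viewed, and the job is handed in when it is done.

```bash
ls; mkdir -p pics
python3 - <<'E'
from plant import sensors, imaging
import cv2
print(sensors.read_state())
for n in ("side","top","wrist"):
    m=imaging.camera_model(n); print(n,m)
    im=imaging.camera(n); cv2.imwrite(f"pics/{n}0.png",im[:,:,::-1])
E
```

```text
pics
{'clock': 0.0, 'joint_pos': array([-1.41808784e+00,  3.59490734e-01,  1.51142770e+00,  4.66675877e-06,
        1.27251632e+00, -1.15073189e-01]), 'qvel': array([ 0.00061093, -0.0003534 ,  0.00042745,  0.00038932, -0.00247352,
        0.00051047]), 'effort': array([ 1.36559047e-03, -5.15377378e+01, -2.70724475e+01,  6.78903563e-02,
        3.51777859e-02, -1.15193666e-04]), 'ee_pos': array([ 158.65870589, -577.91977088,  221.81990949]), 'tool_rot': array([-3.11165033e+00, -4.19126836e-01,  4.74153616e-05]), 'ft_force': array([-0.42355983, -0.6948999 , -0.80491362]), 'wrist_torque': array([0.02562407, 0.05307391, 0.0133929 ]), 'gripper_width': 0.9974164354298399}
side {'fx': 377.5171513745422, 'fy': 377.5171513745422, 'cx': 262.9851574073167, 'cy': 187.1918569543802, 'dist': array([-0.11691782,  0.        ,  0.        ,  0.        ,  0.        ]), 'R': array([[-0.958694  , -0.28387376,  0.01793055],
       [-0.16441591,  0.50161637, -0.84932233],
       [ 0.23210606, -0.81718829, -0.52756997]]), 't': array([425.86155665, 153.32429397, 821.4123096 ])}
top {'fx': 420.2155774616874, 'fy': 420.2155774616874, 'cx': 250.36900455141839, 'cy': 187.55231692529173, 'dist': array([-0.05931124,  0.        ,  0.        ,  0.        ,  0.        ]), 'R': array([[ 0.00882406, -0.9998535 , -0.01466698],
       [-0.99644168, -0.00756254, -0.08394511],
       [ 0.0838219 ,  0.01535552, -0.99636243]]), 't': array([ -28.91489001,  459.10163691, 1062.77621323])}
wrist {'fx': 281.2945524420306, 'fy': 281.2945524420306, 'cx': 259.51721807414606, 'cy': 191.25150113712294, 'dist': array([0.01005537, 0.        , 0.        , 0.        , 0.        ]), 'R': array([[ 0.26388257, -0.96455248, -0.00212373],
       [-0.91992236, -0.25233344,  0.3001178 ],
       [-0.29001525, -0.07724219, -0.95389978]]), 't': array([-598.67221304,  -35.54059199,  392.75606401])}
```

View pics/side0.png

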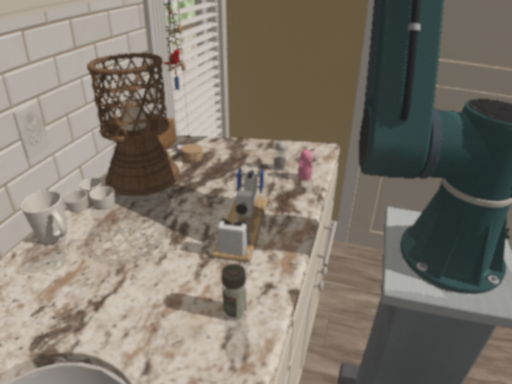

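View pics/top0.png

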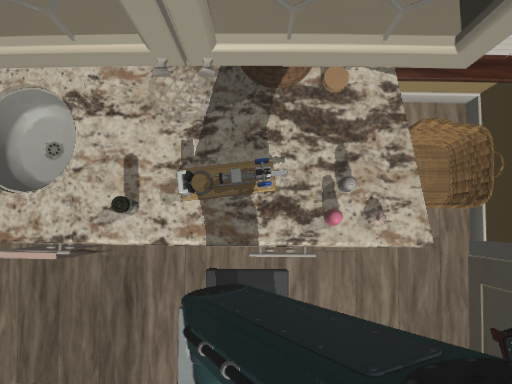

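View pics/wrist0.png

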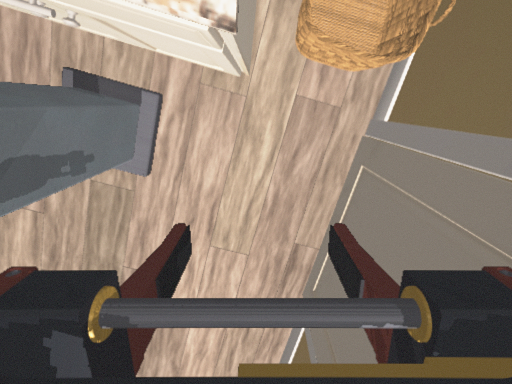

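```bash
cat > h.py <<'E'
import numpy as np, cv2
from plant import sensors, imaging
from scipy.spatial.transform import Rotation as Ro
def ray(m,uv):
    K=np.array([[m['fx'],0,m['cx']],[0,m['fy'],m['cy']],[0,0,1]])
    p=cv2.undistortPoints(np.array([[uv]],float),K,np.array(m['dist']))[0,0]
    R=np.array(m['R']);t=np.array(m['t'])
    return -R.T@t, R.T@np.array([p[0],p[1],1.])
def plane(m,uv,z):
    c,d=ray(m,uv); return c+d*(z-c[2])/d[2]
def tri(obs):
    A=np.zeros((3,3));b=np.zeros(3)
    for m,uv in obs:
        c,d=ray(m,uv);d=d/np.linalg.norm(d);P=np.eye(3)-np.outer(d,d);A+=P;b+=P@c
    x=np.linalg.solve(A,b)
    return x,[float(np.linalg.norm((np.eye(3)-np.outer(d/np.linalg.norm(d),d/np.linalg.norm(d)))@(x-c))) for c,d in (ray(m,uv) for m,uv in obs)]
def proj(m,X):
    K=np.array([[m['fx'],0,m['cx']],[0,m['fy'],m['cy']],[0,0,1]])
    return cv2.projectPoints(np.array([X],float),cv2.Rodrigues(np.array(m['R']))[0],np.array(m['t'],float),K,np.array(m['dist']))[0][0,0]
def shot(n,fn,crop=None,s=1):
    m=imaging.camera_model(n); im=imaging.camera(n)
    np.save(f"pics/{fn}.npy",im)
    import pickle; pickle.dump(m,open(f"pics/{fn}.pkl","wb"))
    v=im[:,:,::-1]
    if crop: x0,y0,x1,y1=crop; v=v[y0:y1,x0:x1]
    cv2.imwrite(f"pics/{fn}.png",cv2.resize(v,None,fx=s,fy=s,interpolation=cv2.INTER_CUBIC))
    return m,im
E
python3 - <<'E'
import cv2
t=cv2.imread("pics/top0.png")[140:240,160:400]; cv2.imwrite("pics/t1.png",cv2.resize(t,None,fx=3.3,fy=3.3,interpolation=cv2.INTER_CUBIC))
t=cv2.imread("pics/side0.png")[130:330,170:340]; cv2.imwrite("pics/s1.png",cv2.resize(t,None,fx=3,fy=3,interpolation=cv2.INTER_CUBIC))
E
```

```text
(no output)
```

View pics/t1.png

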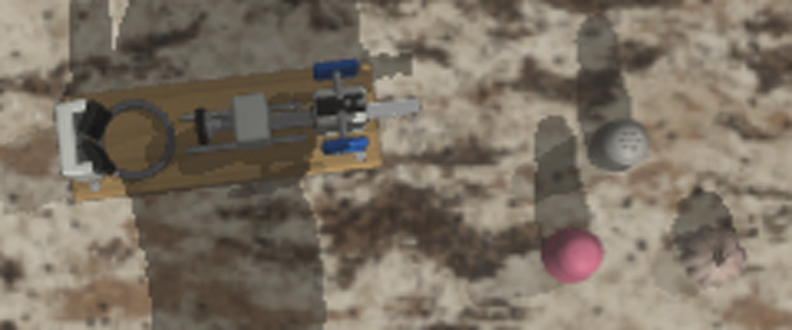

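View pics/s1.png

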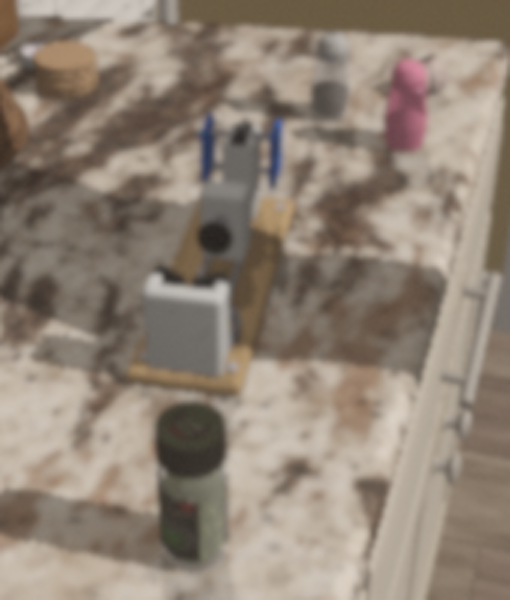

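Run:
```python
from h import *
T=imaging.camera_model("top");S=imaging.camera_model("side")
f=lambda u,v:(160+u/3.3,140+v/3.3)
g=lambda u,v:(170+u/3,130+v/3)
p=lambda n,uv,z:print(n,plane(T,uv,z).round(1))
p("cap top",f(626,144),90);p("ring",f(138,140),22)
p("wing+?",f(336,69),98);p("wing2",f(346,145),98)
p("rest",f(82,138),82);p("pink",f(575,252),85);p("garlic",f(713,255),40);p("jar",(122,204),105)
for n,c in dict(a=(75,202),b=(382,165),c=(372,65)).items(): p(n,f(*c),12)
p("pad",f(201,126),65)
print(tri([(T,f(626,144)),(S,g(333,45))]))
```

```text
cap top [ 464.6 -265.2   90. ]
ring [471.4 100.   22. ]
wing+? [517.  -53.3  98. ]
wing2 [461.6 -60.8  98. ]
rest [466.8 133.6  82. ]
pink [ 385.8 -228.3   85. ]
garlic [ 385. -342.   40.]
jar [410.4 279.5 105. ]
a [423.  150.2  12. ]
b [454.1 -90.8  12. ]
c [533.2 -82.6  12. ]
pad [478.2  47.2  65. ]
(array([ 467.68086125, -267.58678008,   77.73701279]), [1.9144905814720858, 1.9144905814721012])
```

```bash
cat >> h.py <<'E'
def delta(pos,yaw_deg):
    "shift in tool axes (m) and turn (deg) to reach world TCP pos, tool down, tool x at yaw"
    s=sensors.read_state(); R=Ro.from_rotvec(s['tool_rot'])
    d=R.inv().apply(np.array(pos)-s['ee_pos'])/1000
    c,n=np.cos(np.radians(yaw_deg)),np.sin(np.radians(yaw_deg))
    Rt=Ro.from_matrix(np.array([[c,n,0],[n,-c,0],[0,0,-1]]))
    print("turn",np.degrees((R.inv()*Rt).as_rotvec()).round(2),"shift",d.round(4),"t",round(s['clock'],2),"ee",s['ee_pos'].round(1),"F",s['ft_force'].round(1),"w",round(s['gripper_width'],3))
def caminfo():
    s=sensors.read_state();m=imaging.camera_model("wrist");R=Ro.from_rotvec(s['tool_rot'])
    c=-np.array(m['R']).T@m['t']
    print("cam in tool",R.inv().apply(c-s['ee_pos']).round(1),"fwd",R.inv().apply(np.array(m['R'])[2]).round(3))
E
python3 - <<'E'
from h import *
caminfo(); delta((440,-330,280),97.4)
E
```

```text
cam in tool [ 8.350e+01 -1.000e-01 -1.621e+02] fwd [-0.3   -0.001  0.954]
turn [-6.000e-02 -7.000e-02 -8.206e+01] shift [ 0.3369 -0.1649 -0.0577] t 0.15 ee [ 158.7 -578.1  222. ] F [0.2 0.1 0.4] w 1.002
```

```bash
python3 - <<'E'
from h import *
delta((465,-235,240),97.4)
E
python3 -m jog '[0,0,-7,0.037,-0.021,-0.002,-1, 0,0,-14,0.074,-0.043,-0.004,-1, 0,0,-21,0.11,-0.065,-0.006,-1, 0,0,-28,0.147,-0.088,-0.008,-1, 0,0,-35,0.184,-0.11,-0.01,-1, 0,0,-42,0.22,-0.13,-0.012,-1, 0,0,-49,0.257,-0.15,-0.014,-1, 0,0,-56,0.29,-0.175,-0.016,-1]'
python3 - <<'E'
from h import *
delta((465,-235,240),97.4)
E
```

```text
turn [-6.000e-02 -7.000e-02 -8.206e+01] shift [ 0.3862 -0.2498 -0.0176] t 0.15 ee [ 158.7 -578.1  222. ] F [0.2 0.1 0.4] w 1.002
clock: 0.82
ee_pos: [389.9, -336.6, 238.5]
tool_rot: [2.546, 1.839, 0.0]
ft_force: [0.1, -0.5, -0.4]
gripper_width: 1.001
turn [ 4.000e-02  2.000e-02 -2.572e+01] shift [ 0.12    0.0394 -0.0015] t 0.82 ee [ 389.9 -336.6  238.5] F [ 0.1 -0.5 -0.4] w 1.001
```

```bash
python3 -m jog '[0,0,-6.5,0.03,0.01,0,-1, 0,0,-13,0.06,0.02,0,-1, 0,0,-19.5,0.09,0.03,0,-1, 0,0,-25.7,0.12,0.039,-0.001,-1, 0,0,-25.7,0.12,0.039,-0.001,-1, 0,0,-25.7,0.12,0.039,-0.001,-1]'
python3 - <<'E'
from h import *
delta((465,-265,26),97.4); shot("wrist","w1");
E
```

```text
clock: 1.32
ee_pos: [464.2, -235.3, 239.2]
tool_rot: [-2.078, -2.356, 0.0]
ft_force: [0.0, 0.2, -1.1]
gripper_width: 1.0
turn [-0.02 -0.02 -0.22] shift [-0.0297 -0.0029  0.2132] t 1.32 ee [ 464.2 -235.3  239.2] F [ 0.   0.2 -1.1] w 1.0
```

View pics/w1.png

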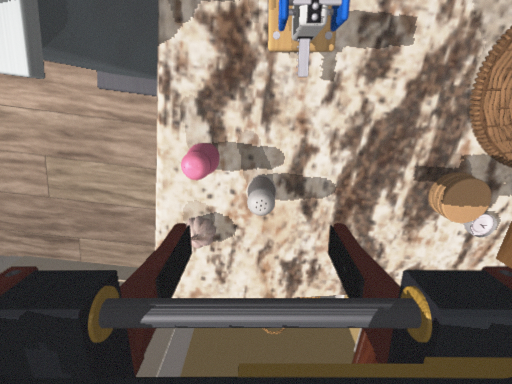

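Run:
```python
import cv2
im=cv2.imread("pics/w1.png"); cv2.imwrite("pics/w1c.png",cv2.resize(im[130:260,170:320],None,fx=4,fy=4,interpolation=cv2.INTER_CUBIC))
```

```text
(no output)
```

View pics/w1c.png

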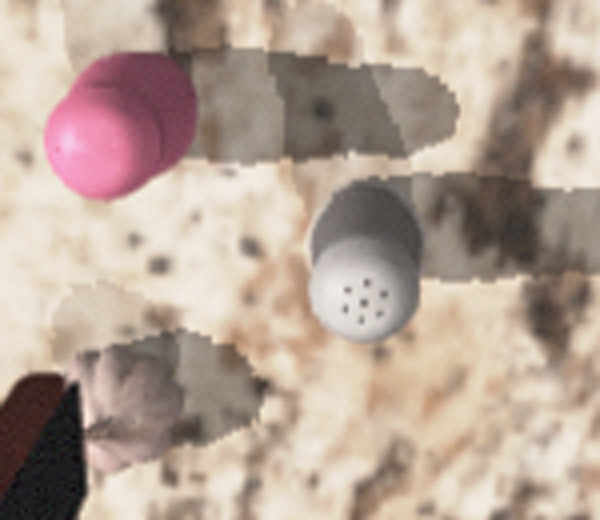

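```bash
python3 -m jog '[0,0,0,-0.015,-0.003,0.035,-0.6, 0,0,0,-0.03,-0.003,0.07,-0.6, 0,0,0,-0.03,-0.003,0.08,-0.6,0,0,0,-0.03,-0.003,0.08,-0.6]'
python3 - <<'E'
from h import *
delta((465,-265,26),97.4); shot("wrist","w2"); im=cv2.imread("pics/w2.png"); cv2.imwrite("pics/w2c.png",cv2.resize(im[130:300,180:330],None,fx=3.5,fy=3.5,interpolation=cv2.INTER_CUBIC))
E
```

```text
clock: 1.7
ee_pos: [461.5, -266.5, 156.4]
tool_rot: [-2.081, -2.345, 0.001]
ft_force: [-1.7, 0.3, -0.3]
gripper_width: 0.801
turn [-0.28 -0.27 -0.56] shift [0.0005 0.0043 0.1304] t 1.7 ee [ 461.5 -266.5  156.4] F [-1.7  0.3 -0.3] w 0.801
```

View pics/w2c.png

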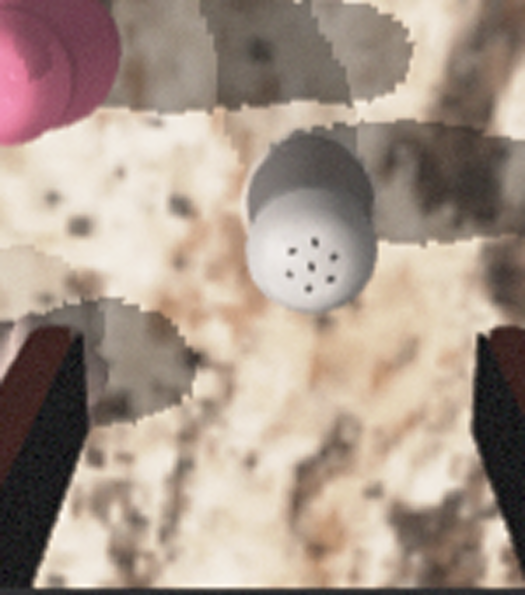

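Run:
```python
from h import *
import pickle
L=lambda n:pickle.load(open(f"pics/{n}.pkl","rb"))
a,b=L("w1"),L("w2"); T=imaging.camera_model("top")
u1=(170+365/4,130+303/4);u2=(180+312/3.5,130+266/3.5)
print(tri([(a,u1),(b,u2)]));print(tri([(a,u1),(b,u2),(T,(160+626/3.3,140+144/3.3))]))
for m,u in ((a,u1),(b,u2)): print(plane(m,u,90))
# foot/body: left and right silhouettes of body and top of far edge
print(plane(a,(170+368/4,130+180/4),60), plane(b,(180+311/3.5,130+133/3.5),60))
delta((466,-267,26),97.4)
```

```text
(array([ 471.86696234, -275.5678586 ,   67.42454556]), [0.09638896862150491, 0.0963889686216099])
(array([ 468.23697356, -265.48058647,   93.54204837]), [2.332790235296364, 1.7051507345673782, 4.034884726413871])
[ 470.70680348 -267.35351529   90.        ]
[ 470.14523887 -267.30876919   90.        ]
[ 468.05561873 -237.67936815   60.        ] [ 467.25456067 -240.51208304   60.        ]
turn [-0.16 -0.17 -0.52] shift [-0.0011  0.0036  0.1323] t 1.75 ee [ 462.7 -266.7  158.3] F [-0.8 -0.9  0.5] w 0.804
```

```bash
python3 -m jog '[0,0,-0.5,-0.001,0.006,0.03,-0.6, 0,0,-0.5,-0.001,0.006,0.05,-0.6, 0,0,-0.5,-0.001,0.006,0.05,-0.6]'
python3 - <<'E'
from h import *
delta((469,-267,26),97.4); shot("wrist","w3"); im=cv2.imread("pics/w3.png");
E
```

```text
clock: 2.0
ee_pos: [469.2, -266.0, 108.0]
tool_rot: [-2.069, -2.359, 0.0]
ft_force: [-0.2, 0.5, 0.3]
gripper_width: 0.801
turn [-0.14 -0.15  0.1 ] shift [-0.0012 -0.0001  0.082 ] t 2.0 ee [ 469.2 -266.   108. ] F [-0.2  0.5  0.3] w 0.801
```

View pics/w3.png

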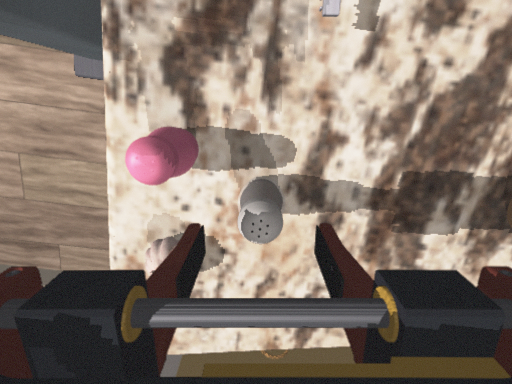

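Run:
```python
from h import *
import pickle
L=lambda n:pickle.load(open(f"pics/{n}.pkl","rb"))
a,b,c=L("w1"),L("w2"),L("w3")
u1=(170+365/4,130+303/4);u2=(180+312/3.5,130+266/3.5);u3=(260,228)
print(tri([(a,u1),(b,u2),(c,u3)]),tri([(a,u1),(c,u3)]))
print(plane(c,u3,90))
print("garlic",plane(a,(170+130/4,130+405/4),30),plane(c,(190,250),24),"foot far edge",plane(c,(262,177),0),plane(c,(262,177),66))
```

```text
(array([ 470.93938346, -271.27148367,   79.21942289]), [0.33702122780533406, 0.06388712400606238, 0.3496318921651925]) (array([ 470.98524954, -271.69641217,   78.26934528]), [0.33959516304985093, 0.3395951630498979])
[ 469.94807281 -266.35495897   90.        ]
garlic [ 394.43043036 -339.02199073   30.        ] [ 408.87332454 -328.83462881   24.        ] foot far edge [ 470.08309152 -252.53301031    0.        ] [ 467.42945577 -235.77388318   66.        ]
```

```bash
python3 -m jog '[0,0,0,-0.004,0,0.03,-0.6, 0,0,0,-0.004,0,0.055,-0.6, 0,0,0,-0.004,0,0.075,-0.6, 0,0,0,-0.004,0,0.082,-0.6, 0,0,0,-0.004,0,0.082,-0.6]' 15
python3 - <<'E'
from h import *
delta((469,-270,26),97.4); shot("wrist","w4"); shot("side","s4",(230,110,350,210),5)
E
```

```text
clock: 2.47
ee_pos: [471.0, -270.9, 27.7]
tool_rot: [-2.07, -2.362, -0.0]
ft_force: [-0.3, 1.1, -0.7]
gripper_width: 0.802
turn [-0.03 -0.04  0.13] shift [ 0.0011 -0.0018  0.0017] t 2.47 ee [ 471.  -270.9   27.7] F [-0.3  1.1 -0.7] w 0.802
```

View pics/w4.png

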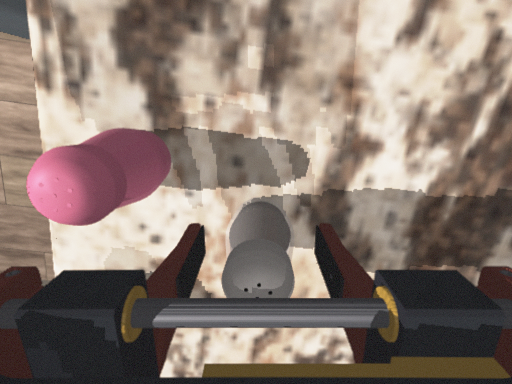

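View pics/s4.png

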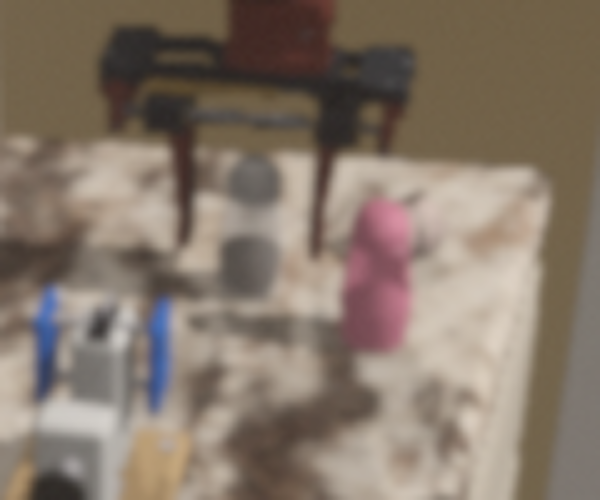

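Run:
```python
from h import *
m=imaging.camera_model("wrist");s=sensors.read_state();R=Ro.from_rotvec(s['tool_rot'])
# tool-axis point at cap top height, and at z=0 far edge for shaker centre offset dx along tool x
for dx in (-5,0,5):
    cap=s['ee_pos']+R.apply([dx,0,0]); cap[2]=90
    foot=s['ee_pos']+R.apply([dx+22,0,0]); sh=foot.copy(); foot[2]=0; sh[2]=62
    l=s['ee_pos']+R.apply([dx,22,0]);l[2]=60
    print(dx,proj(m,cap),proj(m,foot),proj(m,sh))
```

```text
-5 [258.77511863 314.55001515] [258.80719929 199.19793145] [258.74435822 239.24293909]
0 [258.75764954 304.99111987] [258.79674691 192.57600282] [258.72894083 230.27615823]
5 [258.73973353 295.20019672] [258.78612815 185.85388302] [258.71317782 221.11883285]
```

```bash
python3 -m jog '[0,0,0,0.002,0,0.001,0.2, 0,0,0,0.002,0,0.001,0.5, 0,0,0,0.002,0,0.001,0.5, 0,0,0,0.002,0,0.001,0.5, 0,0,0,0.002,0,0.001,0.5, 0,0,0,0.002,0,0.001,0.5]' 15
python3 -m jog '[0,0,0,0,0,0,0.8, 0,0,0,0,0,0,0.8, 0,0,0,0,0,-0.02,0.8, 0,0,0,0,0,-0.045,0.8, 0,0,0,0,0,-0.07,0.8, 0,0,0,0,0,-0.08,0.8, 0,0,0,0,0,-0.08,0.8]' 15
python3 - <<'E'
from h import *
delta((471,100,38),97.4); shot("wrist","w5");
E
```

```text
clock: 3.07
ee_pos: [471.0, -269.2, 26.9]
tool_rot: [2.07, 2.362, 0.0]
ft_force: [-0.8, 0.1, 5.0]
gripper_width: 0.479
clock: 3.65
ee_pos: [472.3, -270.0, 108.4]
tool_rot: [2.067, 2.359, 0.001]
ft_force: [0.8, 0.4, -1.0]
gripper_width: 0.479
turn [0.19 0.18 0.15] shift [0.3672 0.0471 0.0694] t 3.65 ee [ 472.3 -270.   108.4] F [ 0.8  0.4 -1. ] w 0.479
```

View pics/w5.png

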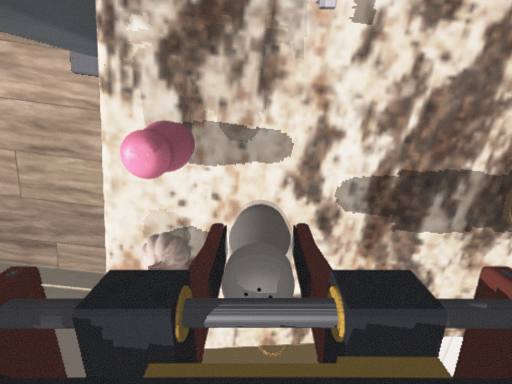

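```bash
python3 - <<'E'
from h import *
delta((472,45,200),97.4)
E
python3 -m jog '[0,0,0,0,0,-0.035,0.8, 0,0,0,0.02,0.003,-0.07,0.8, 0,0,0,0.05,0.007,-0.092,0.8, 0,0,0,0.088,0.012,-0.092,0.8, 0,0,0,0.126,0.017,-0.092,0.8, 0,0,0,0.164,0.022,-0.092,0.8, 0,0,0,0.202,0.026,-0.092,0.8, 0,0,0,0.24,0.031,-0.092,0.8]' 15
python3 -m jog '[0,0,0,0.03,0.004,0,0.8, 0,0,0,0.055,0.007,0,0.8, 0,0,0,0.072,0.009,0,0.8, 0,0,0,0.072,0.009,0,0.8, 0,0,0,0.072,0.009,0,0.8]' 15
python3 - <<'E'
from h import *
delta((472,45,200),97.4); shot("wrist","w6"); shot("wrist","w6c",(150,50,350,200),4)
E
```

```text
turn [0.09 0.08 0.14] shift [ 0.3114  0.0421 -0.0935] t 3.7 ee [ 471.3 -269.3  106.9] F [ 0.2  0.4 -1.4] w 0.478
clock: 4.37
ee_pos: [468.3, -25.1, 196.5]
tool_rot: [-2.069, -2.36, 0.002]
ft_force: [0.8, -0.7, -0.9]
gripper_width: 0.48
clock: 4.78
ee_pos: [468.4, 46.1, 196.8]
tool_rot: [-2.066, -2.364, 0.003]
ft_force: [0.3, -0.8, -1.8]
gripper_width: 0.48
turn [-0.17 -0.01  0.28] shift [-0.0016  0.0034 -0.0032] t 4.78 ee [468.4  46.1 196.8] F [ 0.3 -0.8 -1.8] w 0.48
```

View pics/w6.png

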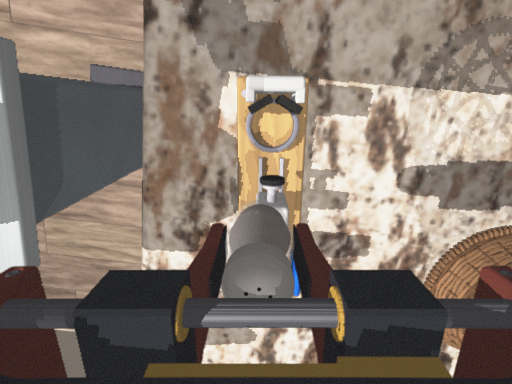

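View pics/w6c.png

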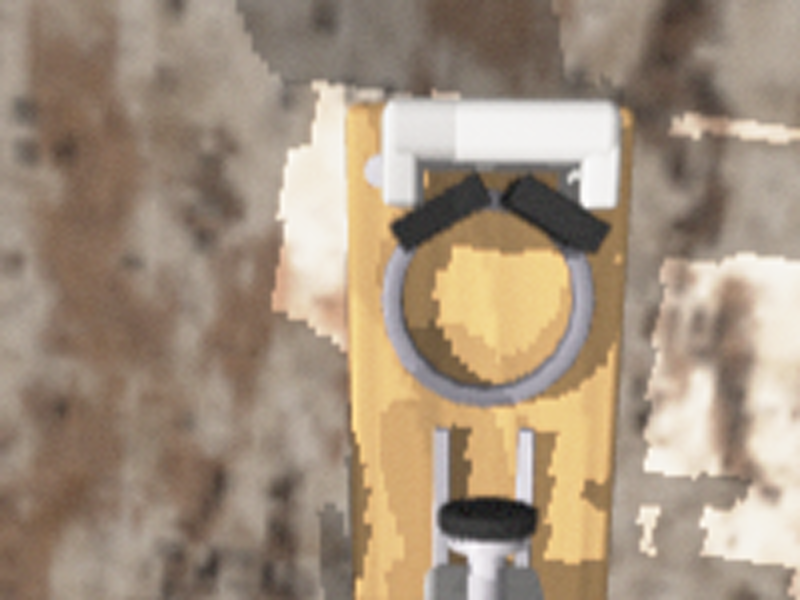

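Run:
```python
from h import *
import pickle
m=pickle.load(open("pics/w6.pkl","rb"))
m=pickle.load(open("pics/w6c.pkl","rb"))
f=lambda u,v:(150+u/4,50+v/4)
print("ring",plane(m,f(489,300),22))
for p in ((384,300),(594,300),(489,405)): print(plane(m,f(*p),22).round(1))
E1=[plane(m,f(*p),12) for p in ((347,105),(355,598),(632,105),(608,598))]
for e in E1: print(e.round(1))
for a,b in ((0,1),(2,3)):
    d=E1[a]-E1[b]; print(np.degrees(np.arctan2(d[1],d[0])))
print("rest corners",plane(m,f(385,100),82),plane(m,f(617,100),82))
print("pad",plane(m,f(487,518),71),plane(m,f(487,505),71))
delta((471,100,200),97.4); caminfo()
```

```text
ring [475.8681121  105.11081556  22.        ]
[445.4 101.1  22. ]
[506.3 109.1  22. ]
[480.3  74.7  22. ]
[428.2 152.9  12. ]
[446.8   4.7  12. ]
[509.  163.6  12. ]
[528.6  15.7  12. ]
97.15747380374654
97.5575296881583
rest corners [442.78479401 150.05979718  82.        ] [495.25555088 156.99504059  82.        ]
pad [481.00501238  52.59366551  71.        ] [480.4913373   56.10872404  71.        ]
turn [-0.11  0.01  0.14] shift [ 0.0543  0.0093 -0.0026] t 4.88 ee [468.9  44.9 197.4] F [ 0.1  0.4 -1.1] w 0.48
cam in tool [  83.2    0.5 -162.1] fwd [-0.3    0.     0.954]
```

```bash
python3 -m jog '[0,0,0,0.03,0.006,0.01,0.8, 0,0,0,0.05,0.012,0.04,0.8, 0,0,0,0.05,0.012,0.045,0.8,  0,0,0,0.05,0.012,0.045,0.8, 0,0,0,0.05,0.012,0.045,0.8]' 15
python3 - <<'E'
from h import *
delta((475.9,105.1,39),97.4); shot("wrist","w7");shot("wrist","w7c",(160,100,360,250),4);delta((475.9,105.1,39),97.4)
E
```

```text
clock: 5.3
ee_pos: [474.5, 95.6, 153.1]
tool_rot: [-2.071, -2.362, 0.002]
ft_force: [0.7, -0.2, -2.2]
gripper_width: 0.473
turn [-0.09  0.02  0.11] shift [0.0093 0.0028 0.1141] t 5.3 ee [474.5  95.6 153.1] F [ 0.7 -0.2 -2.2] w 0.473
turn [0.06 0.02 0.07] shift [0.0094 0.0015 0.1151] t 5.4 ee [475.5  95.6 154.1] F [-1.2  0.2 -2. ] w 0.472
```

View pics/w7c.png

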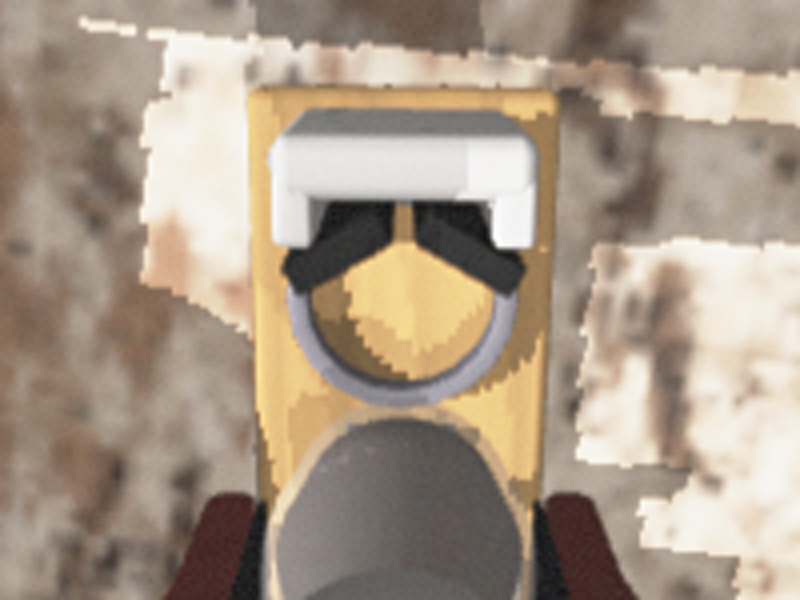

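Run:
```python
from h import *
import pickle
L=lambda n:pickle.load(open(f"pics/{n}.pkl","rb"))
a,b=L("w6c"),L("w7c")
f=lambda u,v:(150+u/4,50+v/4); g=lambda u,v:(160+u/4,100+v/4)
for p,q in (((384,300),(287,298)),((594,300),(519,298)),((489,405),(404,407)),((489,300),(403,293))):
    print(tri([(a,f(*p)),(b,g(*q))]), plane(b,g(*q),22))
# base far corners z=12
for p,q in (((347,105),(249,88)),((632,105),(557,93))): print("base",tri([(a,f(*p)),(b,g(*q))]))
# shaker foot in hand: circle foot far edge / left / right
s=sensors.read_state();R=Ro.from_rotvec(s['tool_rot'])
for zt in (27,):
  for dx in (-4,-2,0,2,4):
    print(dx,[ ((proj(b,s['ee_pos']+R.apply([dx+22*np.cos(t),22*np.sin(t),zt]))-[160,100])*4).round(0) for t in (0,.8,-.8,1.57,-1.57)])
```

```text
(array([445.11322075, 101.10072707,  21.81869526]), [0.32146405652765125, 0.3214640565278164]) [444.80762332 101.19669398  22.        ]
(array([506.55416648, 109.10066111,  21.28613046]), [0.1698102739105534, 0.16981027391065692]) [506.62394344 109.26323953  22.        ]
(array([480.13241887,  74.83575236,  23.10907316]), [0.13588819881472025, 0.13588819881463524]) [480.05444845  74.45675108  22.        ]
(array([476.06411827, 104.57354524,  13.76396345]), [0.2283350471117688, 0.2283350471117009]) [475.5340775  106.60081616  22.        ]
base (array([427.77275475, 153.30195969,   6.09318895]), [0.10464959811694857, 0.10464959811696228])
base (array([508.40219207, 163.16825743,  16.11113761]), [0.02178917230001901, 0.02178917229999085])
-4 [array([398., 396.]), array([486., 431.]), array([310., 431.]), array([518., 509.]), array([278., 510.])]
-2 [array([398., 385.]), array([486., 421.]), array([309., 421.]), array([518., 499.]), array([277., 500.])]
0 [array([398., 375.]), array([486., 410.]), array([309., 410.]), array([519., 489.]), array([277., 489.])]
2 [array([398., 364.]), array([487., 400.]), array([309., 400.]), array([519., 479.]), array([277., 479.])]
4 [array([398., 353.]), array([487., 389.]), array([308., 389.]), array([519., 469.]), array([276., 469.])]
```

Run:
```python
from h import *
im=np.load("pics/w7.npy")[185:315,190:330,::-1]
im=np.clip(im.astype(float)*1.5,0,255).astype(np.uint8)
cv2.imwrite("pics/w7d.png",cv2.resize(im,None,fx=4.5,fy=4.5,interpolation=cv2.INTER_CUBIC))
```

```text
(no output)
```

View pics/w7d.png

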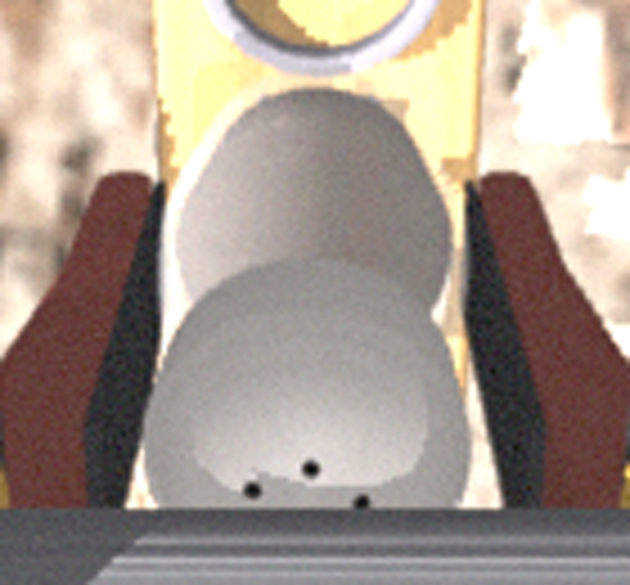

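Run:
```python
from h import *
import pickle
b=pickle.load(open("pics/w7.pkl","rb"))
s=sensors.read_state();R=Ro.from_rotvec(s['tool_rot'])
P=lambda x,y,z:proj(b,s['ee_pos']+R.apply([x,y,26.5-z])).round(1)
for dx in (-6,-4,-2,0,2,4):
  print(dx,"dots",P(dx,0,90),P(dx,0,86),"skirt",[P(dx+17,0,z)[1] for z in (66,74,82)],"salt",[P(dx+r,0,z)[1] for r,z in ((20,2),(19,4),(20,30))],"glass",[P(dx+22,0,z)[1] for z in (0,3)])
print("width skirt",[(P(0,17,z)-P(0,-17,z))[0] for z in (66,74,82)])
```

```text
-6 dots [260.4 322.6] [260.4 315.8] skirt [np.float64(257.6), np.float64(266.7), np.float64(276.9)] salt [np.float64(206.0), np.float64(208.3), np.float64(222.1)] glass [np.float64(202.3), np.float64(203.8)]
-4 dots [260.4 318.7] [260.4 312. ] skirt [np.float64(253.9), np.float64(262.9), np.float64(272.9)] salt [np.float64(203.3), np.float64(205.6), np.float64(219.1)] glass [np.float64(199.7), np.float64(201.1)]
-2 dots [260.4 314.8] [260.4 308.2] skirt [np.float64(250.3), np.float64(259.0), np.float64(268.9)] salt [np.float64(200.6), np.float64(202.9), np.float64(216.0)] glass [np.float64(197.0), np.float64(198.4)]
0 dots [260.4 310.9] [260.4 304.4] skirt [np.float64(246.6), np.float64(255.1), np.float64(264.8)] salt [np.float64(197.9), np.float64(200.2), np.float64(212.9)] glass [np.float64(194.3), np.float64(195.6)]
2 dots [260.4 306.9] [260.4 300.5] skirt [np.float64(242.9), np.float64(251.2), np.float64(260.7)] salt [np.float64(195.2), np.float64(197.5), np.float64(209.8)] glass [np.float64(191.6), np.float64(192.9)]
4 dots [260.4 302.9] [260.4 296.6] skirt [np.float64(239.1), np.float64(247.3), np.float64(256.5)] salt [np.float64(192.4), np.float64(194.7), np.float64(206.7)] glass [np.float64(188.8), np.float64(190.1)]
width skirt [np.float64(67.9), np.float64(71.80000000000001), np.float64(76.19999999999999)]
```

Run:
```python
from h import *
im=np.load("pics/w5.npy")[185:315,190:330,::-1]
cv2.imwrite("pics/w5d.png",cv2.resize(im,None,fx=4.5,fy=4.5,interpolation=cv2.INTER_CUBIC))
```

```text
(no output)
```

View pics/w5d.png

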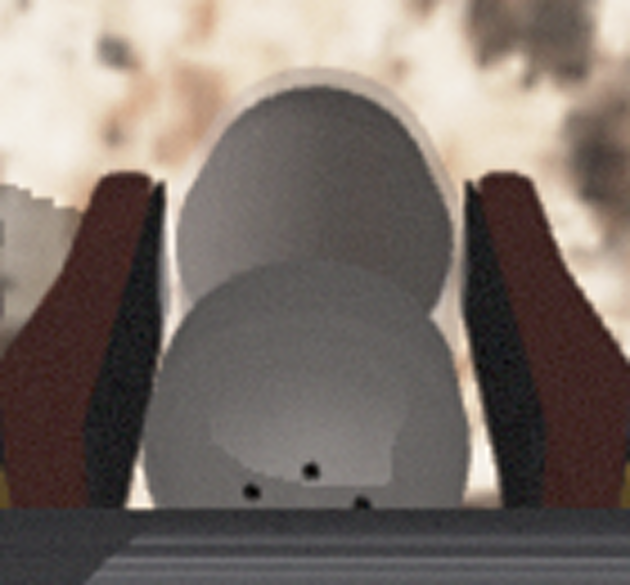

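```bash
python3 - <<'E'
from h import *
delta((395,20,150),97.4)
E
python3 -m jog '[0,0,0,-0.015,-0.02,0,0.8, 0,0,0,-0.035,-0.05,0.001,0.8, 0,0,0,-0.055,-0.075,0.002,0.8, 0,0,0,-0.065,-0.09,0.003,0.8, 0,0,0,-0.065,-0.09,0.003,0.8, 0,0,0,-0.065,-0.09,0.003,0.8]' 15
python3 - <<'E'
from h import *
delta((395,20,27.5),97.4)
E
```

```text
turn [0.06 0.02 0.07] shift [-0.0645 -0.0896  0.004 ] t 5.4 ee [475.5  95.6 154.1] F [-1.2  0.2 -2. ] w 0.472
clock: 5.9
ee_pos: [394.5, 19.5, 151.4]
tool_rot: [2.073, 2.358, 0.002]
ft_force: [0.8, 0.5, -0.8]
gripper_width: 0.479
turn [ 0.13  0.02 -0.03] shift [0.0005 0.0003 0.1239] t 5.9 ee [394.5  19.5 151.4] F [ 0.8  0.5 -0.8] w 0.479
```

```bash
python3 -m jog '[0,0,0,0,0,0.035,0.8, 0,0,0,0,0,0.075,0.8, 0,0,0,0,0,0.105,0.8, 0,0,0,0,0,0.117,0.8, 0,0,0,0,0,0.117,0.8]' 15
python3 - <<'E'
from h import *
delta((395,20,27.5),97.4)
E
```

```text
clock: 6.32
ee_pos: [394.1, 20.9, 31.4]
tool_rot: [-2.069, -2.361, 0.002]
ft_force: [0.2, 0.8, -2.0]
gripper_width: 0.477
turn [-0.16 -0.06  0.14] shift [-0.001   0.0008  0.0039] t 6.32 ee [394.1  20.9  31.4] F [ 0.2  0.8 -2. ] w 0.477
```

```bash
python3 -m jog '[0,0,0,0,0,0.002,0.8, 0,0,0,0,0,0.004,0.8, 0,0,0,0,0,0.004,0.8]' 15
python3 -m jog '[0,0,0,0,0,0,-0.4, 0,0,0,0,0,0,-0.6, 0,0,0,0,0,0,-0.6, 0,0,0,0,0,0,-0.6]' 15
python3 - <<'E'
from h import *
delta((395,20,27.5),97.4); shot("wrist","w8",(190,150,330,320),3.5)
E
```

```text
clock: 6.57
ee_pos: [395.7, 20.5, 30.2]
tool_rot: [2.069, 2.361, 0.003]
ft_force: [-1.0, -0.4, -0.9]
gripper_width: 0.478
clock: 6.9
ee_pos: [394.5, 20.5, 29.9]
tool_rot: [2.07, 2.362, 0.001]
ft_force: [-0.7, 0.0, 0.3]
gripper_width: 0.739
turn [0.07 0.01 0.14] shift [-0.0005  0.0004  0.0024] t 6.9 ee [394.5  20.5  29.9] F [-0.7  0.   0.3] w 0.739
```

View pics/w8.png

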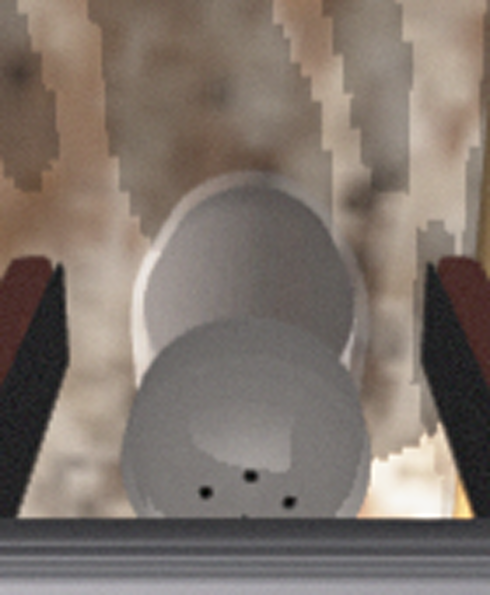

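```bash
python3 -m jog '[0,0,7,0,0,0,-0.6, 0,0,14,0,0,0,-0.6, 0,0,21,0,0,0,-0.6, 0,0,28,0,0,0,-0.6, 0,0,35,0,0,0,-0.6, 0,0,42,0,0,0,-0.6, 0,0,49,0,0,0,-0.6, 0,0,56,0,0,0,-0.6]' 8
python3 -m jog '[0,0,7,0,0,0,-0.6, 0,0,14,0,0,0,-0.6, 0,0,21,0,0,0,-0.6, 0,0,28,0,0,0,-0.6, 0,0,34,0,0,0,-0.6, 0,0,34,0,0,0,-0.6]' 8
python3 - <<'E'
from h import *
delta((395,20,27.5),7.4); shot("wrist","w9",(190,150,330,320),3.5)
E
```

```text
clock: 7.62
ee_pos: [394.1, 20.5, 29.5]
tool_rot: [-2.941, -1.105, -0.0]
ft_force: [-0.5, 0.4, 0.5]
gripper_width: 0.8
clock: 8.12
ee_pos: [394.2, 20.5, 29.5]
tool_rot: [-3.135, -0.201, -0.0]
ft_force: [0.2, -0.9, -0.1]
gripper_width: 0.804
turn [-0.   -0.01 -0.08] shift [0.0008 0.0006 0.002 ] t 8.12 ee [394.2  20.5  29.5] F [ 0.2 -0.9 -0.1] w 0.804
```

View pics/w9.png

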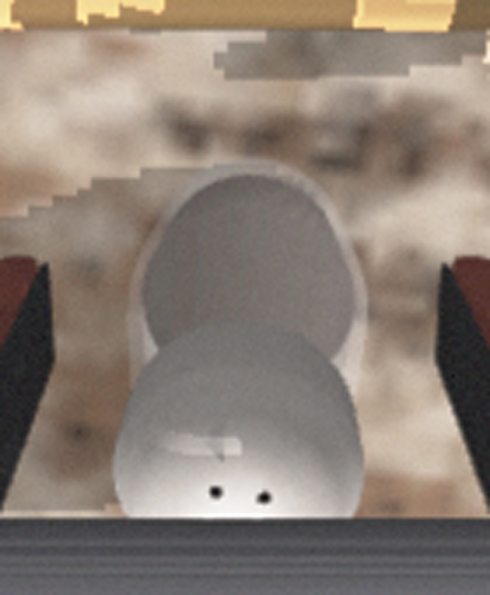

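```bash
python3 -m jog '[0,0,0,0,0,0,0, 0,0,0,0,0,0,0.3, 0,0,0,0,0,0,0.5, 0,0,0,0,0,0,0.5, 0,0,0,0,0,0,0.5, 0,0,0,0,0,0,0.5]' 5
python3 -m jog '[0,0,0,0,0,0,-0.3, 0,0,0,0,0,0,-0.6, 0,0,0,0,0,0,-0.6, 0,0,0,0,0,0,-0.6]' 5
python3 -m jog '[0,0,-7,0,0,0,-0.6, 0,0,-14,0,0,0,-0.6, 0,0,-21,0,0,0,-0.6, 0,0,-28,0,0,0,-0.6, 0,0,-35,0,0,0,-0.6, 0,0,-42,0,0,0,-0.6, 0,0,-49,0,0,0,-0.6, 0,0,-56,0,0,0,-0.6]' 5
python3 -m jog '[0,0,-7,0,0,0,-0.6, 0,0,-14,0,0,0,-0.6, 0,0,-21,0,0,0,-0.6, 0,0,-28,0,0,0,-0.6, 0,0,-34,0,0,0,-0.6, 0,0,-34,0,0,0,-0.6]' 5
python3 -m jog '[0,0,0,0,0,0,0, 0,0,0,0,0,0,0.3, 0,0,0,0,0,0,0.5, 0,0,0,0,0,0,0.5, 0,0,0,0,0,0,0.5, 0,0,0,0,0,0,0.6]' 15
python3 - <<'E'
from h import *
delta((395,20,150),97.4); shot("wrist","w10",(190,150,330,320),3.5)
E
```

```text
clock: 8.67
ee_pos: [394.1, 20.5, 29.4]
tool_rot: [-3.135, -0.207, 0.0]
ft_force: [-0.3, -0.5, 0.5]
gripper_width: 0.474
clock: 9.0
ee_pos: [394.0, 20.5, 29.4]
tool_rot: [-3.135, -0.207, 0.0]
ft_force: [-0.3, 0.3, -0.2]
gripper_width: 0.737
clock: 9.67
ee_pos: [394.1, 20.5, 29.4]
tool_rot: [-2.666, -1.662, -0.0]
ft_force: [0.2, -0.3, -0.9]
gripper_width: 0.802
clock: 10.17
ee_pos: [394.0, 20.5, 29.4]
tool_rot: [-2.066, -2.366, 0.0]
ft_force: [-0.1, 0.4, -0.8]
gripper_width: 0.801
clock: 10.67
ee_pos: [394.3, 20.5, 29.4]
tool_rot: [2.071, 2.362, 0.0]
ft_force: [1.5, -0.5, -0.4]
gripper_width: 0.47
turn [ 0.02 -0.    0.11] shift [-0.0006  0.0007 -0.1206] t 10.67 ee [394.3  20.5  29.4] F [ 1.5 -0.5 -0.4] w 0.47
```

View pics/w10.png

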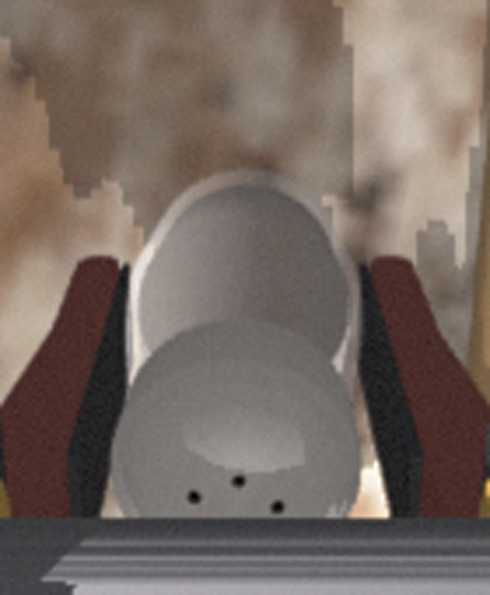

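```bash
python3 -m jog '[0,0,0,0,0,-0.035,0.6, 0,0,0,0,0,-0.075,0.6, 0,0,0,0,0,-0.11,0.6, 0,0,0,0.02,0.015,-0.121,0.6, 0,0,0,0.04,0.035,-0.121,0.6, 0,0,0,0.06,0.065,-0.121,0.6, 0,0,0,0.073,0.092,-0.121,0.6, 0,0,0,0.073,0.092,-0.121,0.6]' 15
python3 -m jog '[0,0,0,0,0,0,0.6, 0,0,0,0,0,0,0.6]' 15
python3 - <<'E'
from h import *
delta((476.3,104.8,120),97.4)
E
```

```text
clock: 11.38
ee_pos: [481.3, 107.6, 151.2]
tool_rot: [2.067, 2.361, 0.008]
ft_force: [1.1, -0.9, -1.2]
gripper_width: 0.472
clock: 11.55
ee_pos: [474.3, 104.8, 149.7]
tool_rot: [-2.069, -2.362, 0.003]
ft_force: [-0.1, 0.0, -1.1]
gripper_width: 0.468
turn [-0.15 -0.    0.17] shift [-0.0002  0.0021  0.0297] t 11.55 ee [474.3 104.8 149.7] F [-0.1  0.  -1.1] w 0.468
```

```bash
python3 -m jog '[0,0,0,0,0,0.015,0.6, 0,0,0,0,0,0.03,0.6, 0,0,0,0,0,0.03,0.6, 0,0,0,0,0,0.03,0.6]' 15
python3 - <<'E'
from h import *
delta((476.3,104.8,120),97.4); shot("wrist","w11",(160,80,360,230),4)
for i in range(4):
    imaging.camera("top"); print(sensors.read_state()['ee_pos'].round(2))
shot("top","t11",(160,140,300,230),5); shot("side","s11",(190,110,320,280),3.5)
E
```

```text
clock: 11.88
ee_pos: [473.6, 104.2, 119.8]
tool_rot: [-2.07, -2.36, 0.004]
ft_force: [-0.2, 0.5, -2.0]
gripper_width: 0.471
turn [-0.2  -0.01  0.09] shift [ 0.0002  0.0028 -0.0002] t 11.88 ee [473.6 104.2 119.8] F [-0.2  0.5 -2. ] w 0.471
[475.32 104.55 120.86]
[475.8  104.67 121.13]
[476.02 104.76 121.18]
[476.1  104.82 121.15]
```

View pics/w11.png

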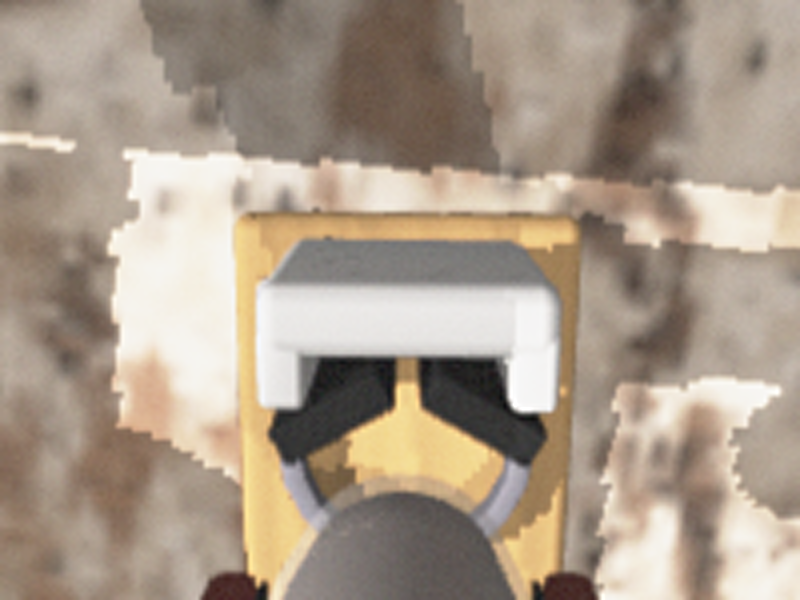

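View pics/s11.png

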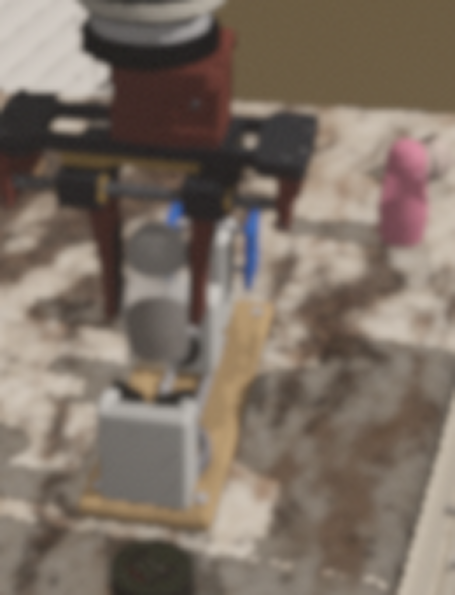

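Run:
```python
from h import *
import pickle
m=pickle.load(open("pics/w11.pkl","rb")); ax=np.array([np.cos(np.radians(97.4)),np.sin(np.radians(97.4)),0])
tcp=np.array([476.05,104.8,121])
f=lambda u,v:(160+u/4,80+v/4)
q=lambda n,uv,z:print(n,(ax@(plane(m,f(*uv),z)-tcp)).round(1), plane(m,f(*uv),z).round(1))
q("foot far",(402,475),91.5);q("rest back top",(408,284),82);q("rest front arm L",(278,410),82);q("arm R",(533,413),82)
q("rubber tip L",(280,462),60);q("rubber tip L",(280,462),82);q("V inner",(408,408),82);q("ringL",(282,470),22)
s=pickle.load(open("pics/w6c.pkl","rb")); g=lambda u,v:(150+u/4,50+v/4)
for n,uv in (("back",(500,100)),("armL",(400,206)),("armR",(600,207)),("tipL",(402,248)),("tipR",(600,250))):
    X=plane(s,g(*uv),82);print(n,(ax@(X-tcp)).round(1),X.round(1))
```

```text
foot far 17.4 [472.3 121.9  91.5]
rest back top 50.1 [469.1 154.4  82. ]
rest front arm L 26.8 [448.4 128.2  82. ]
arm R 26.3 [495.1 133.8  82. ]
rubber tip L 9.4 [448.2 110.6  60. ]
rubber tip L 16.7 [449.8 118.2  82. ]
V inner 27.2 [472.1 131.7  82. ]
ringL -5.3 [446.3  95.6  22. ]
back 49.2 [468.8 153.5  82. ]
armL 26.2 [449.  127.7  82. ]
armR 26.1 [495.5 133.6  82. ]
tipL 16.7 [450.6 118.3  82. ]
tipR 16.4 [497.2 124.1  82. ]
```

```bash
python3 -m jog '[0,0,0,0.001,0.001,0,0.6, 0,0,0,0.001,0.001,0.01,0.6, 0,0,0,0.001,0.001,0.02,0.6, 0,0,0,0.001,0.001,0.03,0.6, 0,0,0,0.001,0.001,0.04,0.6, 0,0,0,0.001,0.001,0.05,0.6, 0,0,0,0.001,0.001,0.058,0.6, 0,0,0,0.001,0.001,0.058,0.6]' 15
python3 -m jog '[0,0,0,0,0,0,0.6, 0,0,0,0,0,0,0.6]' 15
python3 - <<'E'
from h import *
delta((477,105.8,41.5),97.4); shot("wrist","w12",(160,100,360,250),4);shot("side","s12",(190,110,320,280),3.5)
E
```

```text
clock: 12.9
ee_pos: [475.1, 105.9, 60.3]
tool_rot: [-2.069, -2.361, 0.004]
ft_force: [-1.6, -0.9, -0.9]
gripper_width: 0.471
clock: 13.07
ee_pos: [476.7, 106.1, 62.4]
tool_rot: [-2.071, -2.363, -0.0]
ft_force: [-1.6, 0.2, -2.0]
gripper_width: 0.47
turn [ 0.   -0.01  0.14] shift [-0.0003  0.0002  0.0209] t 13.07 ee [476.7 106.1  62.4] F [-1.6  0.2 -2. ] w 0.47
```

View pics/w12.png

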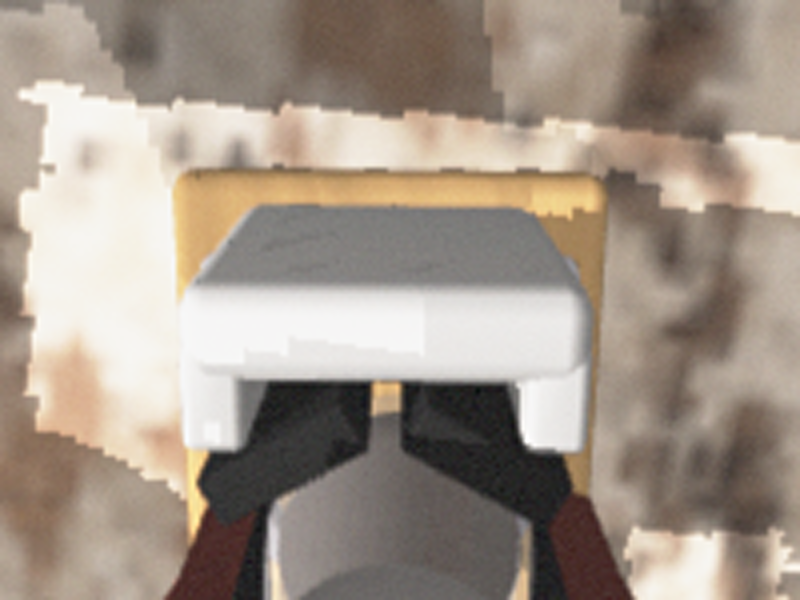

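View pics/s12.png

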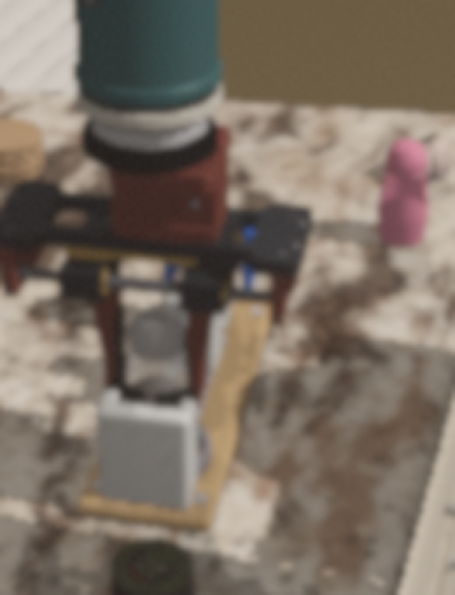

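```bash
python3 -m jog '[0,0,0,0,-0.0016,0,0.6, 0,0,0,0,-0.0016,0,0.6, 0,0,0,0,-0.0016,0,0.6, 0,0,0,0,-0.0016,0,0.6]' 15
python3 - <<'E'
from h import *
shot("wrist","w13",(160,100,360,250),4);delta((477,105.8,41.5),97.4);
E
```

```text
clock: 13.5
ee_pos: [475.1, 105.9, 62.6]
tool_rot: [2.07, 2.363, 0.001]
ft_force: [-0.7, -0.2, -1.4]
gripper_width: 0.471
turn [ 0.02 -0.01  0.14] shift [-0.0004  0.0019  0.0211] t 13.55 ee [475.1 105.9  62.6] F [-0.2  0.4 -0.9] w 0.472
```

View pics/w13.png

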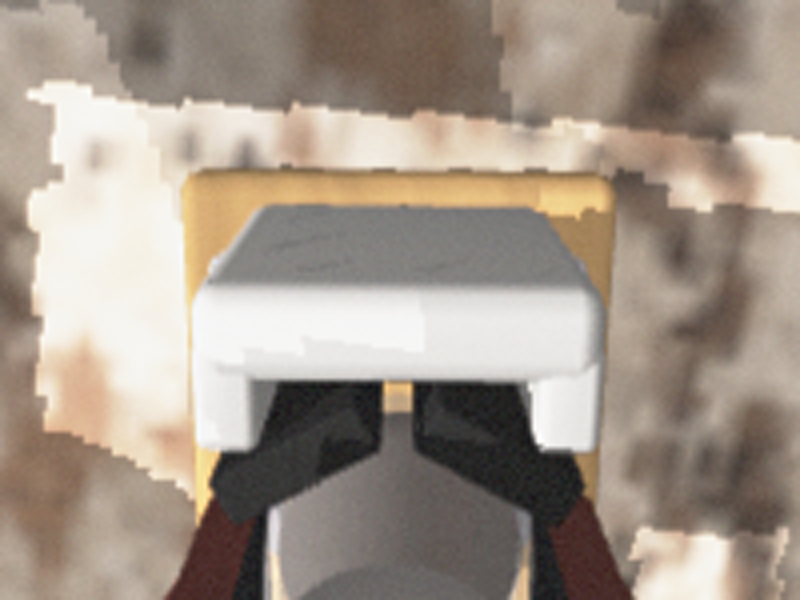

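```bash
python3 -m jog '[0,0,0,0,0,0.005,0.6, 0,0,0,0,0,0.01,0.6, 0,0,0,0,0,0.013,0.6, 0,0,0,0,0,0.016,0.6, 0,0,0,0,0,0.016,0.6]' 15
python3 -m jog '[0,0,0,0,0,0.002,0.6, 0,0,0,0,0,0.003,0.6, 0,0,0,0,0,0.003,0.6]' 15
python3 -c "
from h import *
delta((475,106,41.5),97.4)"
```

```text
clock: 13.97
ee_pos: [474.4, 105.8, 45.6]
tool_rot: [-2.07, -2.362, 0.002]
ft_force: [-0.2, -0.3, -1.4]
gripper_width: 0.467
clock: 14.22
ee_pos: [474.9, 105.9, 43.2]
tool_rot: [-2.07, -2.363, 0.0]
ft_force: [0.4, -0.2, -0.8]
gripper_width: 0.474
turn [-0.01 -0.01  0.14] shift [0.0001 0.0001 0.0017] t 14.22 ee [474.9 105.9  43.2] F [ 0.4 -0.2 -0.8] w 0.474
```

```bash
python3 -m jog '[0,0,0,0,0,0.0015,0.6, 0,0,0,0,0,0.0015,0.6]' 15
python3 -m jog '[0,0,0,0,0,0,0.2, 0,0,0,0,0,0,-0.2, 0,0,0,0,0,0,-0.5, 0,0,0,0,0,0,-0.5, 0,0,0,0,0,0,-0.5, 0,0,0,0,0,0,-0.5]' 15
python3 - <<'E'
from h import *
shot("wrist","w14");delta((475,106,150),97.4);shot("side","s14",(190,110,320,280),3.5)
E
```

```text
clock: 14.38
ee_pos: [475.0, 105.9, 41.8]
tool_rot: [-2.07, -2.363, -0.0]
ft_force: [-0.1, 0.6, -1.0]
gripper_width: 0.469
clock: 14.88
ee_pos: [475.1, 105.9, 42.0]
tool_rot: [2.07, 2.363, 0.0]
ft_force: [-1.2, -0.1, 0.2]
gripper_width: 0.742
turn [ 0.01 -0.01  0.14] shift [ 1.00e-04 -0.00e+00 -1.08e-01] t 14.93 ee [475.  105.9  42. ] F [-0.1 -0.4 -0.5] w 0.746
```

View pics/w14.png

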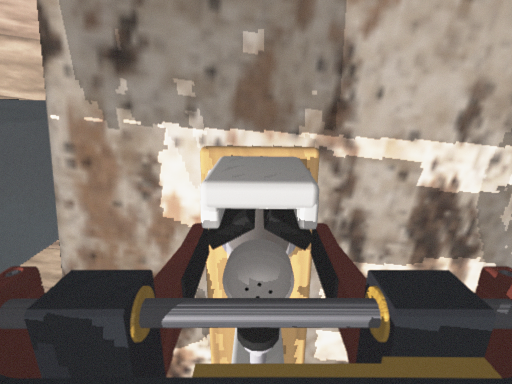

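View pics/s14.png

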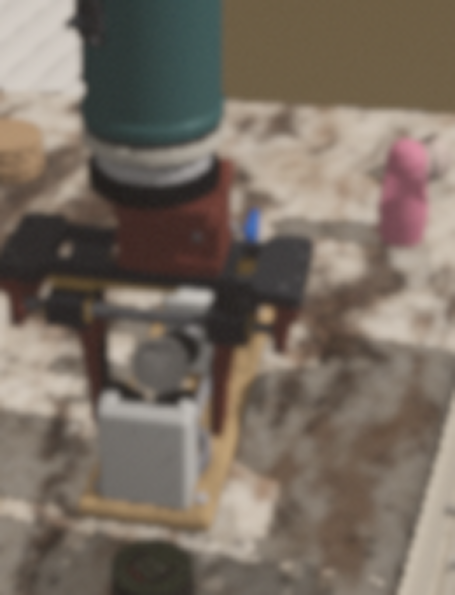

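```bash
python3 -m jog '[0,0,0,0,0,-0.025,-0.5, 0,0,0,0,0,-0.06,-0.5, 0,0,0,0,0,-0.1,-0.5, 0,0,0,-0.02,0,-0.135,-0.5, 0,0,0,-0.05,0,-0.155,-0.5, 0,0,0,-0.06,0,-0.158,-0.5, 0,0,0,-0.06,0,-0.158,-0.5, 0,0,0,-0.06,0,-0.158,-0.5]' 15
python3 - <<'E'
from h import *
shot("wrist","w15",(150,50,350,200),4);delta((492,-54,150),97.4);shot("top","t15",(160,140,300,230),5)
E
```

```text
clock: 15.65
ee_pos: [482.1, 46.4, 199.1]
tool_rot: [-2.072, -2.36, 0.0]
ft_force: [-0.5, 0.7, -0.8]
gripper_width: 0.753
turn [-0.16 -0.07  0.08] shift [-0.1015 -0.0025  0.0483] t 15.7 ee [481.5  46.9 198.4] F [ 0.5 -0.3 -1.4] w 0.755
```

View pics/w15.png

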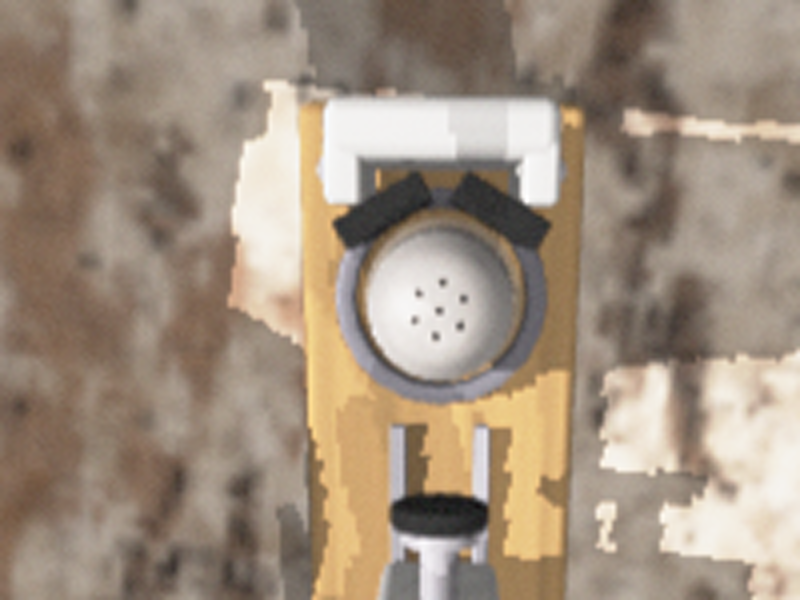

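View pics/t15.png

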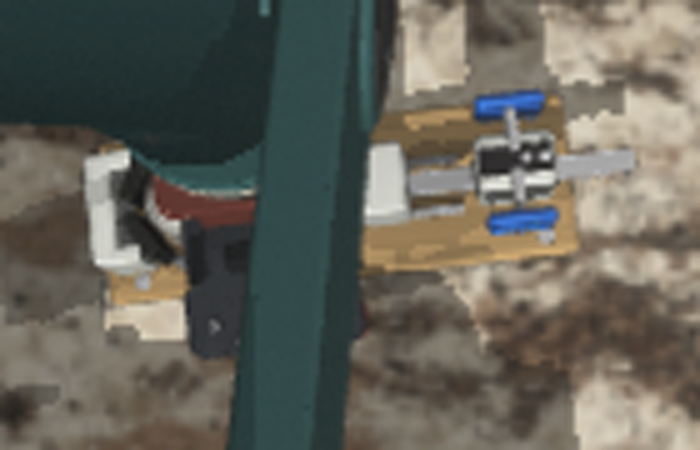

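```bash
python3 - <<'E'
from h import *
import pickle
m=pickle.load(open("pics/w15.pkl","rb"));ax=np.array([-.1288,.9917,0]);ay=np.array([.9917,.1288,0])
f=lambda u,v:(150+u/4,50+v/4)
R0=(plane(m,f(337,295),22)+plane(m,f(547,295),22))/2; print("ring",R0, "bottom based",plane(m,f(443,402),22)+31.5*ax)
for n,uv,z in (("pad top front",(439,496),71),("pad",(439,515),71),("cap dots",(438,311),102)):
    X=plane(m,f(*uv),z); print(n,X.round(1),(ax@(X-R0)).round(1),(ay@(X-R0)).round(1))
delta((495.8,-54,150),97.4)
E
python3 -m jog '[0,0,0,-0.03,0,0.01,-0.8, 0,0,0,-0.06,0,0.03,-1, 0,0,0,-0.09,0.001,0.045,-1, 0,0,0,-0.102,0.002,0.048,-1, 0,0,0,-0.102,0.002,0.048,-1, 0,0,0,-0.102,0.002,0.048,-1, 0,0,0,-0.102,0.002,0.048,-1]' 15
python3 - <<'E'
from h import *
shot("wrist","w16");delta((495.8,-54,56),97.4)
E
```

```text
ring [475.83696921 105.83247965  22.        ] bottom based [476.16218717 105.89264641  22.        ]
pad top front [481.2  57.6  71. ] -48.6 -0.9
pad [481.9  52.4  71. ] -53.8 -0.9
cap dots [474.5 107.7 102. ] 2.0 -1.1
turn [-0.2  -0.08  0.14] shift [-0.1023  0.0014  0.048 ] t 15.75 ee [481.2  47.2 198.1] F [-0.5  0.2 -0.6] w 0.753
clock: 16.33
ee_pos: [497.9, -53.0, 151.9]
tool_rot: [-2.069, -2.362, -0.001]
ft_force: [0.5, 0.7, 0.5]
gripper_width: 1.003
turn [ 0.01 -0.04  0.2 ] shift [-0.0008 -0.0024  0.0962] t 16.38 ee [498.1 -53.  152.2] F [-0.4 -0.3  0.9] w 1.002
```

View pics/w16.png

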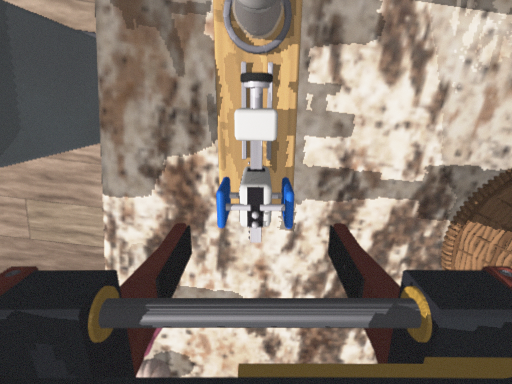

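```bash
python3 - <<'E'
from h import *
import pickle
m=pickle.load(open("pics/w16.pkl","rb"));ax=np.array([-.1288,.9917,0]);ay=np.array([.9917,.1288,0])
T=np.array([498.0,-53,152])
for n,uv,z in (("L",(223,202),98),("R",(288.5,202),98),("Ltop",(224,178),98),("Lbot",(222,227),98),("pad",(256,75),71)):
    X=plane(m,uv,z); print(n,X.round(1),(ax@(X-T)).round(1),(ay@(X-T)).round(1))
E
python3 -c "
import cv2
im=cv2.imread('pics/w16.png')[50:250,180:330];cv2.imwrite('pics/w16c.png',cv2.resize(im,None,fx=4,fy=4,interpolation=cv2.INTER_CUBIC)[:590])"
```

```text
L [468.1 -50.8  98. ] 6.0 -29.4
R [521.  -43.8  98. ] 6.1 24.0
Ltop [467.  -30.6  98. ] 26.2 -27.9
Lbot [469.3 -73.1  98. ] -16.2 -31.1
pad [481.9  50.1  71. ] 104.3 -2.7
```

```bash
python3 -c "
import cv2
im=cv2.imread('pics/w16.png')[90:240,180:330];cv2.imwrite('pics/w16c.png',cv2.resize(im,None,fx=4,fy=4,interpolation=cv2.INTER_CUBIC))"
```

```text
(no output)
```

View pics/w16c.png

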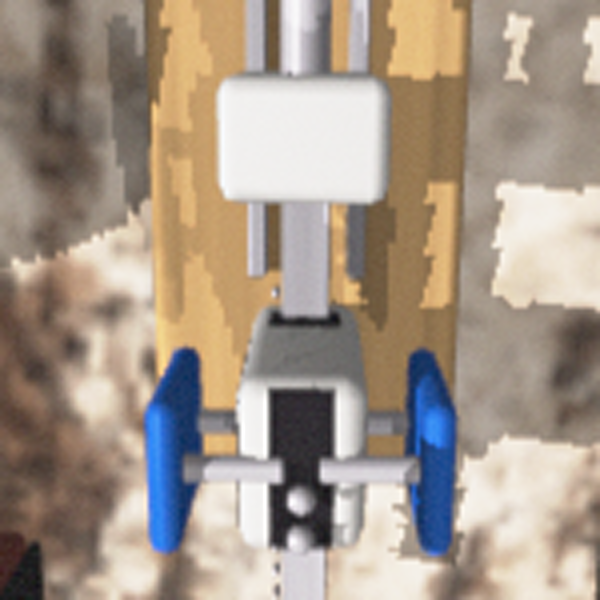

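```bash
python3 -m jog '[0,0,0,-0.001,-0.0027,0.02,-1, 0,0,0,-0.001,-0.0027,0.045,-1, 0,0,0,-0.001,-0.0027,0.07,-1, 0,0,0,-0.001,-0.0027,0.09,-1, 0,0,0,-0.001,-0.0027,0.096,-1, 0,0,0,-0.001,-0.0027,0.096,-1, 0,0,0,-0.001,-0.0027,0.096,-1]' 15
python3 - <<'E'
from h import *
shot("wrist","w17");delta((495.8,-54,56),97.4);
for i in range(2): imaging.camera("top")
s=sensors.read_state();print(s['ee_pos'],s['ft_force'])
E
```

```text
clock: 16.97
ee_pos: [496.1, -55.2, 56.6]
tool_rot: [2.069, 2.364, 0.001]
ft_force: [0.3, 0.5, -0.5]
gripper_width: 0.996
turn [0.1  0.03 0.18] shift [ 0.0016 -0.0006  0.0011] t 17.02 ee [496.6 -55.5  57.1] F [-0.1 -0.   0.1] w 1.002
[496.8587766  -55.81366046  57.25906723] [0.06605789 0.16636668 0.66977212]
```

View pics/w17.png

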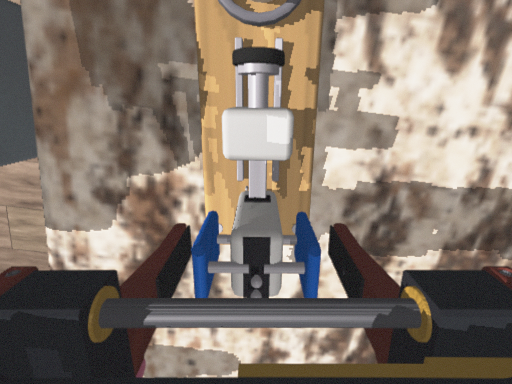

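```bash
python3 -m jog '[0,0,0,0,0,0,-0.4, 0,0,0,0,0,0,0, 0,0,0,0,0,0,0.2, 0,0,0,0,0,0,0.25, 0,0,0,0,0,0,0.25, 0,0,0,0,0,0,0.25, 0,0,0,0,0,0,0.25]' 20
python3 - <<'E'
from h import *
shot("wrist","w18");delta((495.8,-54,56),97.4);
E
```

```text
clock: 17.7
ee_pos: [494.3, -55.9, 55.8]
tool_rot: [-2.069, -2.362, 0.002]
ft_force: [-5.3, -2.1, 6.1]
gripper_width: 0.511
turn [-0.14 -0.02  0.16] shift [ 0.0016  0.0017 -0.0002] t 17.75 ee [494.3 -55.8  55.8] F [-4.9 -2.5  5.5] w 0.464
```

View pics/w18.png

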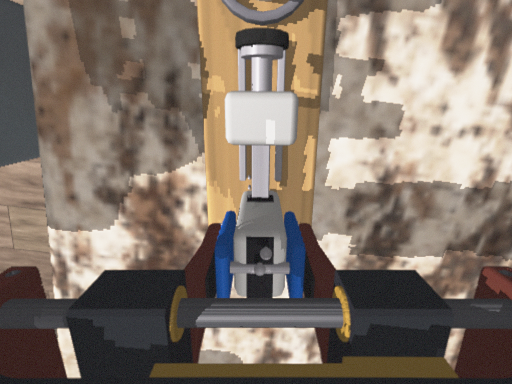

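```bash
cat >> h.py <<'E'
def jaw(fn):
    m,im=shot("wrist",fn)
    g=im[20:170,250:275].astype(float).mean(axis=(1))  # rows x rgb
    mx=g.max(1); 
    w=np.where((mx>205)&(g.min(1)>195))[0]+20
    d=np.where(mx[:80]<70)[0]+20
    ax=np.array([-.1288,.9917,0]);R0=np.array([475.8,105.8,0])
    o={}
    if len(d): o['pad']=(int(d.min()),int(d.max()),round(float(ax@(plane(m,(262,d.min()),71)-R0)),1))
    if len(w): o['block']=(int(w.min()),int(w.max()),round(float(ax@(plane(m,(262,w.max()),78)-R0)),1))
    s=sensors.read_state();print(fn,o,"t",round(s['clock'],2),"w",round(s['gripper_width'],3),"F",s['ft_force'].round(1),"ee",s['ee_pos'].round(1))
E
python3 -m jog '[0,0,0,0,0,0,0.25, 0,0,0,0,0,0,0.25, 0,0,0,0,0,0,0.25]' 20
python3 -c "
from h import *
jaw('w19')"
```

```text
clock: 18.0
ee_pos: [494.3, -55.9, 55.8]
tool_rot: [-2.069, -2.361, 0.002]
ft_force: [-5.6, -2.6, 5.5]
gripper_width: 0.404
w19 {'pad': (20, 25, -43.5), 'block': (78, 125, -89.9)} t 18.05 w 0.406 F [-6.4 -2.8  6.6] ee [494.2 -55.9  55.8]
```

View pics/w19.png

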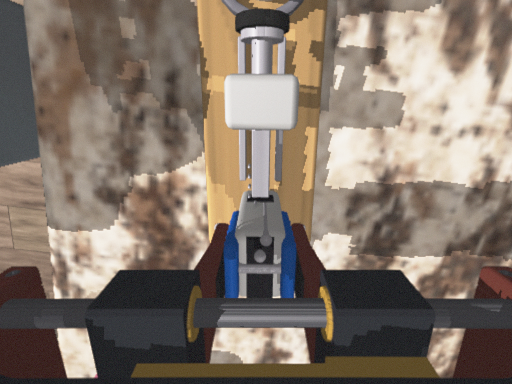

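```bash
python3 - <<'E'
from h import *
import pickle
ax=np.array([-.1288,.9917,0]);R0=np.array([475.8,105.8,0])
for n in ("w17","w18","w19"):
    m=pickle.load(open(f"pics/{n}.pkl","rb"));g=np.load(f"pics/{n}.npy")[20:175,250:270].astype(float).mean(1).min(1)
    w=np.where(g>195)[0]+20; w=w[w>70]
    print(n,w.min(),w.max(),[(ax@(plane(m,(262,v),78)-R0)).round(1) for v in (w.min(),w.max())])
E
python3 -m jog '[0,0,0,0,-0.001,0,0, 0,0,0,0,-0.002,0,-0.3, 0,0,0,0,-0.002,0,-0.52, 0,0,0,0,-0.002,0,-0.52, 0,0,0,0,-0.002,0,-0.52, 0,0,0,0,-0.002,0,-0.52]' 20
python3 -c "
from h import *
jaw('w20')"
```

```text
w17 112 156 [np.float64(-83.4), np.float64(-104.7)]
w18 94 142 [np.float64(-75.7), np.float64(-98.1)]
w19 77 125 [np.float64(-68.3), np.float64(-89.9)]
clock: 18.55
ee_pos: [494.1, -56.1, 55.9]
tool_rot: [2.07, 2.363, 0.001]
ft_force: [0.8, -0.2, -0.2]
gripper_width: 0.759
w20 {'pad': (20, 25, -43.7), 'block': (30, 126, -90.5)} t 18.6 w 0.762 F [ 0.4  0.7 -0.9] ee [493.9 -56.1  55.9]
```

```bash
python3 -m jog '[0,0,0,0,0,0,-0.4, 0,0,0,0,0,0,-0.2, 0,0,0,0,0,0,0, 0,0,0,0,0,0,0, 0,0,0,0,0,0,0, 0,0,0,0,0,0,0]' 16
python3 -c "
from h import *
jaw('w21')"
python3 -m jog '[0,0,0,0,0,0,0.1, 0,0,0,0,0,0,0.1, 0,0,0,0,0,0,0.1, 0,0,0,0,0,0,0.1, 0,0,0,0,0,0,0.1]' 16
python3 -c "
from h import *
jaw('w22')"
```

```text
clock: 19.1
ee_pos: [494.3, -56.0, 56.0]
tool_rot: [2.07, 2.362, 0.001]
ft_force: [2.7, 1.7, -1.6]
gripper_width: 0.503
w21 {'block': (64, 112, -84.0)} t 19.15 w 0.502 F [ 3.7  1.6 -2. ] ee [494.3 -56.   56. ]
clock: 19.57
ee_pos: [494.3, -56.0, 56.0]
tool_rot: [2.07, 2.362, 0.001]
ft_force: [4.3, 2.9, -2.5]
gripper_width: 0.457
w22 {'block': (55, 104, -80.3)} t 19.62 w 0.455 F [ 4.4  3.1 -1.8] ee [494.3 -56.   56. ]
```

View pics/w22.png

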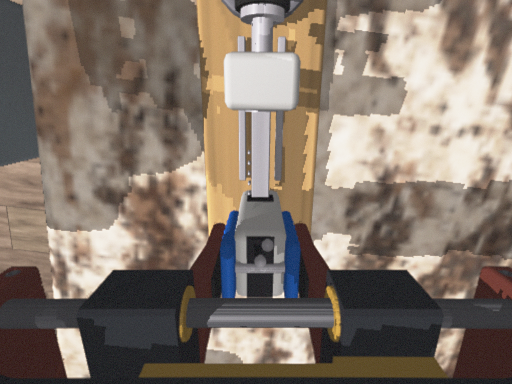

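```bash
python3 -m jog '[0,0,0,0,0.001,0,0.2, 0,0,0,0,0.001,0,0.25, 0,0,0,0,0.001,0,0.25, 0,0,0,0,0.001,0,0.25, 0,0,0,0,0.001,0,0.25]' 16
python3 -c "
from h import *
jaw('w23')"
```

```text
clock: 20.03
ee_pos: [494.3, -56.0, 56.0]
tool_rot: [-2.07, -2.362, 0.001]
ft_force: [0.2, 0.4, 5.0]
gripper_width: 0.404
w23 {'block': (45, 96, -76.7)} t 20.08 w 0.408 F [0.1 0.2 5.2] ee [494.3 -56.   56. ]
```

View pics/w23.png

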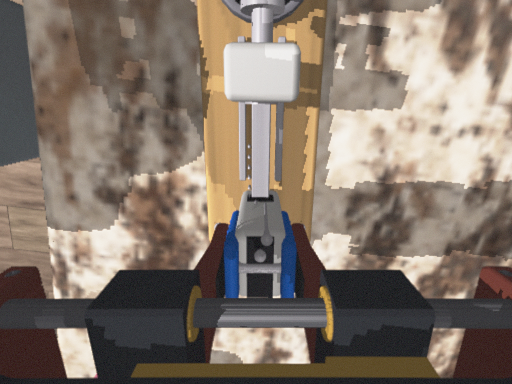

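```bash
python3 -m jog '[0,0,0,0,0,0,0, 0,0,0,0,0,0,-0.3, 0,0,0,0,0,0,-0.52, 0,0,0,0,0,0,-0.52, 0,0,0,0,0,0,-0.52, 0,0,0,0,0,0,-0.52]' 14
python3 -c "
from h import *
jaw('w24')"
python3 -m jog '[0,0,0,0,0,0,-0.4, 0,0,0,0,0,0,-0.2, 0,0,0,0,0,0,-0.1, 0,0,0,0,0,0,-0.1, 0,0,0,0,0,0,-0.1, 0,0,0,0,0,0,-0.1]' 14
python3 -c "
from h import *
jaw('w25')"
```

```text
clock: 20.58
ee_pos: [494.4, -55.9, 55.7]
tool_rot: [-2.07, -2.362, 0.0]
ft_force: [0.8, -0.5, -0.6]
gripper_width: 0.758
w24 {'block': (46, 96, -76.5)} t 20.63 w 0.757 F [ 1.1 -0.2 -0.6] ee [494.4 -55.9  55.7]
clock: 21.13
ee_pos: [494.3, -55.9, 55.7]
tool_rot: [-2.07, -2.362, 0.001]
ft_force: [-1.0, -0.3, -1.1]
gripper_width: 0.549
w25 {'block': (35, 86, -72.2)} t 21.18 w 0.553 F [-0.7 -0.4 -0.4] ee [494.3 -55.9  55.8]
```

View pics/w25.png

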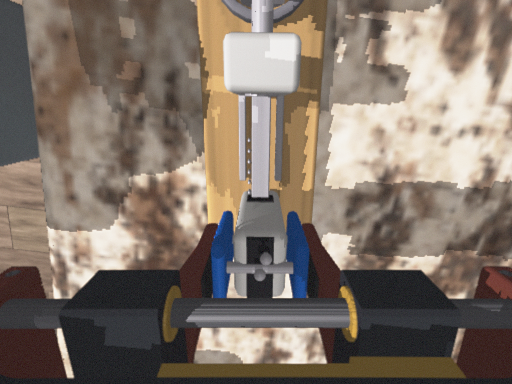

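```bash
cat >> h.py <<'E'
def crop(fn,box=(215,60,305,130),s=7):
    im=np.load(f"pics/{fn}.npy")[box[1]:box[3],box[0]:box[2],::-1]; cv2.imwrite(f"pics/{fn}z.png",cv2.resize(im,None,fx=s,fy=s,interpolation=cv2.INTER_CUBIC))
E
python3 -c "
from h import *
a=np.load('pics/w24.npy')[75:130,215:305,::-1];b=np.load('pics/w25.npy')[65:120,215:305,::-1]
cv2.imwrite('pics/c25.png',cv2.resize(np.vstack([a,b]),None,fx=5,fy=5,interpolation=cv2.INTER_CUBIC))"
```

```text
(no output)
```

View pics/c25.png

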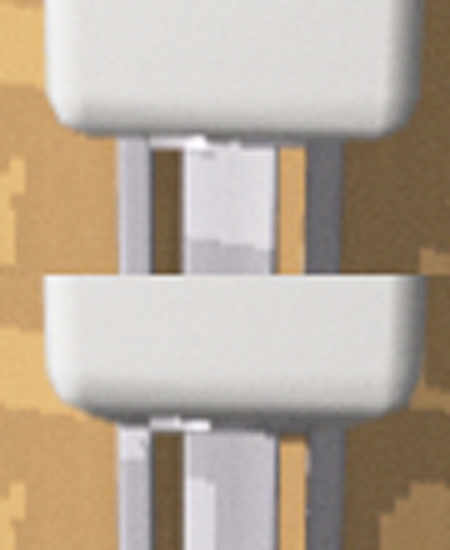

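```bash
python3 -m jog '[0,0,0,0,0,0,-0.05, 0,0,0,0,0,0,-0.05, 0,0,0,0,0,0,-0.05]' 14
python3 -c "
from h import *
jaw('w26')"
python3 -m jog '[0,0,0,0,0,0,0, 0,0,0,0,0,0,0, 0,0,0,0,0,0,0]' 14
python3 -c "
from h import *
jaw('w27')
a=np.load('pics/w26.npy')[65:120,215:305,::-1];b=np.load('pics/w27.npy')[65:120,215:305,::-1]
cv2.imwrite('pics/c27.png',cv2.resize(np.vstack([a,b]),None,fx=5,fy=5,interpolation=cv2.INTER_CUBIC))"
```

```text
clock: 21.43
ee_pos: [494.3, -55.9, 55.8]
tool_rot: [-2.07, -2.362, 0.001]
ft_force: [-1.7, -0.1, -0.6]
gripper_width: 0.528
w26 {'block': (31, 83, -70.9)} t 21.48 w 0.528 F [-1.6 -0.8 -1.4] ee [494.3 -55.9  55.8]
clock: 21.73
ee_pos: [494.3, -55.9, 55.8]
tool_rot: [-2.07, -2.362, 0.001]
ft_force: [-3.0, -0.5, -1.6]
gripper_width: 0.499
w27 {'block': (27, 79, -69.2)} t 21.78 w 0.502 F [-2.5 -2.  -2.5] ee [494.3 -55.9  55.8]
```

View pics/c27.png

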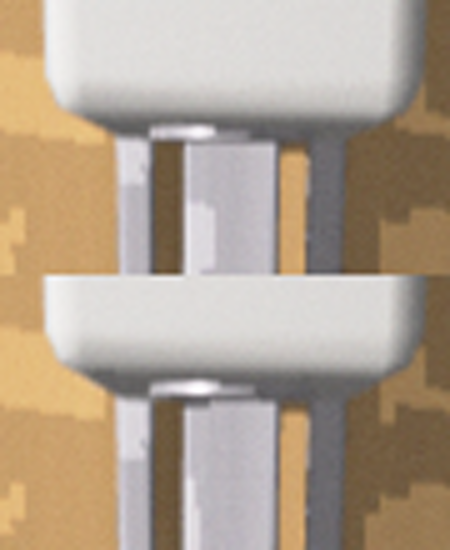

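```bash
python3 -m jog '[0,0,0,0,0,0,0.04, 0,0,0,0,0,0,0.04, 0,0,0,0,0,0,0.04]' 14
python3 -c "
from h import *
jaw('w28')"
python3 -m jog '[0,0,0,0,0,0,0.08, 0,0,0,0,0,0,0.08, 0,0,0,0,0,0,0.08]' 14
python3 -c "
from h import *
jaw('w29')
a=np.load('pics/w28.npy')[55:110,215:305,::-1];b=np.load('pics/w29.npy')[55:110,215:305,::-1]
cv2.imwrite('pics/c29.png',cv2.resize(np.vstack([a,b]),None,fx=5,fy=5,interpolation=cv2.INTER_CUBIC))"
```

```text
clock: 22.03
ee_pos: [494.3, -55.9, 55.8]
tool_rot: [-2.07, -2.362, 0.001]
ft_force: [-4.2, -1.1, -2.4]
gripper_width: 0.48
w28 {'block': (24, 76, -67.9)} t 22.08 w 0.483 F [-3.5 -2.7 -1.9] ee [494.3 -55.9  55.8]
clock: 22.33
ee_pos: [494.3, -55.9, 55.8]
tool_rot: [-2.07, -2.362, 0.001]
ft_force: [-4.4, -2.7, -3.1]
gripper_width: 0.455
w29 {'block': (22, 73, -66.6)} t 22.38 w 0.461 F [-4.6 -2.6 -2.5] ee [494.3 -55.9  55.8]
```

View pics/c29.png

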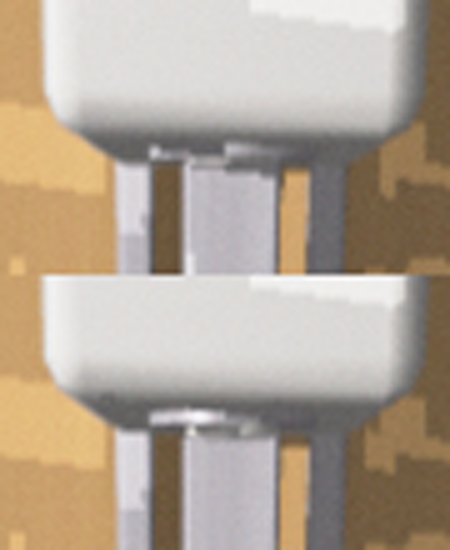

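```bash
python3 -c "
from h import *
L=[]
for n,v in (('w25',80),('w27',75),('w28',70),('w29',67)):
    a=np.load(f'pics/{n}.npy')[v:v+25,235:290,::-1]; a=cv2.resize(a,None,fx=7,fy=6,interpolation=cv2.INTER_CUBIC); L.append(np.clip(a*1.0,0,255)); print(n, np.load(f'pics/{n}.npy')[v:v+25,250].tolist())
cv2.imwrite('pics/c30.png',np.vstack([np.hstack(L[:2]),np.hstack(L[2:])]))"
```

```text
w25 [[224, 221, 220], [223, 220, 219], [223, 219, 217], [221, 218, 216], [217, 217, 214], [216, 216, 212], [208, 206, 204], [201, 198, 194], [190, 187, 185], [184, 181, 177], [167, 164, 163], [136, 136, 134], [119, 116, 117], [164, 161, 165], [226, 220, 227], [205, 199, 204], [126, 116, 111], [103, 86, 61], [106, 86, 60], [106, 85, 62], [109, 87, 62], [106, 87, 62], [105, 86, 57], [103, 84, 59], [106, 84, 58]]
w27 [[222, 219, 218], [219, 217, 215], [216, 213, 211], [211, 207, 203], [205, 200, 197], [195, 191, 186], [184, 182, 178], [169, 165, 164], [144, 142, 141], [119, 118, 117], [109, 106, 109], [174, 171, 174], [230, 226, 231], [196, 192, 197], [100, 95, 94], [99, 82, 67], [105, 83, 60], [109, 90, 65], [107, 82, 60], [104, 82, 60], [107, 86, 58], [106, 86, 62], [104, 83, 57], [106, 87, 59], [104, 84, 61]]
w28 [[224, 221, 220], [222, 221, 219], [222, 219, 219], [220, 218, 216], [218, 216, 214], [211, 210, 207], [204, 199, 196], [192, 190, 187], [182, 179, 175], [172, 168, 166], [153, 151, 148], [131, 128, 123], [107, 108, 105], [96, 95, 96], [99, 100, 101], [125, 124, 128], [131, 130, 134], [95, 90, 86], [107, 92, 77], [110, 91, 69], [109, 88, 63], [107, 87, 66], [109, 90, 67], [103, 85, 60], [106, 87, 64]]
w29 [[221, 218, 217], [222, 219, 218], [221, 219, 217], [222, 220, 219], [218, 216, 214], [216, 213, 211], [209, 208, 205], [201, 199, 195], [189, 187, 183], [183, 180, 177], [167, 165, 162], [153, 150, 148], [127, 128, 127], [109, 107, 106], [120, 117, 118], [183, 177, 183], [216, 209, 217], [163, 158, 163], [97, 93, 95], [99, 91, 83], [106, 86, 68], [111, 91, 68], [108, 89, 68], [106, 85, 64], [111, 91, 66]][ WARN:0@0.654] global loadsave.cpp:1063 imwrite_ Unsupported depth image for selected encoder is fallbacked to CV_8U.
```

View pics/c30.png

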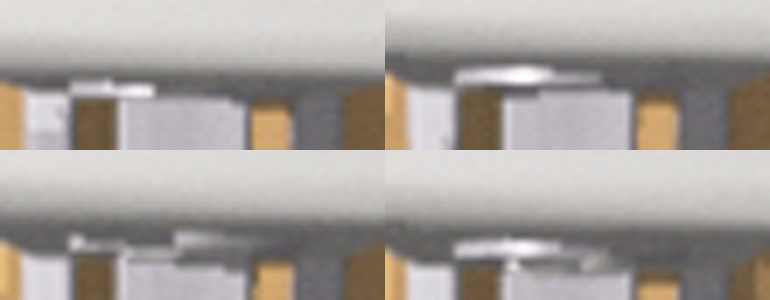

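```bash
python3 -m jog '[0,0,0,0,0,0,0.12, 0,0,0,0,0,0,0.12, 0,0,0,0,0,0,0.12]' 14
python3 -c "
from h import *
jaw('w31')"
python3 -m jog '[0,0,0,0,0,0,0.17, 0,0,0,0,0,0,0.17, 0,0,0,0,0,0,0.17]' 14
python3 -c "
from h import *
jaw('w32')
L=[]
for n,v in (('w29',65),('w31',63),('w32',60)):
    a=np.load(f'pics/{n}.npy')[v:v+30,225:300,::-1]; L.append(cv2.resize(a,None,fx=6,fy=6,interpolation=cv2.INTER_CUBIC))
cv2.imwrite('pics/c32.png',np.vstack(L))"
```

```text
clock: 22.63
ee_pos: [494.3, -55.9, 55.8]
tool_rot: [-2.07, -2.362, 0.001]
ft_force: [-4.0, -2.2, -2.1]
gripper_width: 0.445
w31 {'block': (20, 71, -65.8)} t 22.68 w 0.445 F [-4.7 -1.9 -2. ] ee [494.3 -55.9  55.8]
clock: 22.93
ee_pos: [494.3, -55.9, 55.8]
tool_rot: [-2.07, -2.362, 0.001]
ft_force: [-4.6, -1.6, -2.2]
gripper_width: 0.417
w32 {'block': (20, 68, -64.5)} t 22.98 w 0.418 F [-4.4 -2.4 -1.6] ee [494.3 -55.9  55.8]
```

View pics/c32.png

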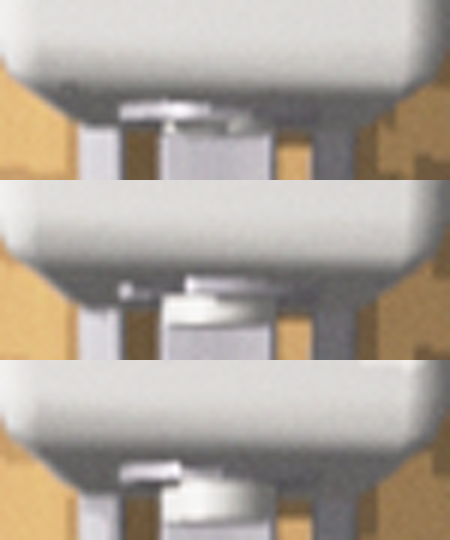

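```bash
python3 -m jog '[0,0,0,0,-0.0006,0,0, 0,0,0,0,-0.001,0,-0.3, 0,0,0,0,-0.001,0,-0.52, 0,0,0,0,-0.001,0,-0.52, 0,0,0,0,-0.001,0,-0.52, 0,0,0,0,-0.001,0,-0.52]' 13
python3 -c "
from h import *
jaw('w33')"
python3 -m jog '[0,0,0,0,0,0,-0.4, 0,0,0,0,0,0,-0.25, 0,0,0,0,0,0,-0.2, 0,0,0,0,0,0,-0.2, 0,0,0,0,0,0,-0.2]' 13
python3 -c "
from h import *
jaw('w34')
L=[]
for n,v in (('w33',60),('w34',60)):
    a=np.load(f'pics/{n}.npy')[v:v+40,225:300,::-1]; L.append(cv2.resize(a,None,fx=6,fy=6,interpolation=cv2.INTER_CUBIC))
cv2.imwrite('pics/c34.png',np.vstack(L))"
```

```text
clock: 23.48
ee_pos: [494.8, -56.2, 56.3]
tool_rot: [2.069, 2.362, 0.002]
ft_force: [0.1, 0.8, 0.1]
gripper_width: 0.76
w33 {'block': (27, 79, -69.5)} t 23.53 w 0.758 F [ 0.4 -0.3  0.4] ee [494.7 -56.2  56.2]
clock: 23.95
ee_pos: [494.4, -56.2, 56.1]
tool_rot: [2.07, 2.362, 0.001]
ft_force: [1.9, 0.5, 2.0]
gripper_width: 0.599
w34 {'block': (27, 79, -69.4)} t 24.0 w 0.603 F [ 1.6 -0.2  2.9] ee [494.3 -56.2  56.1]
```

View pics/c34.png

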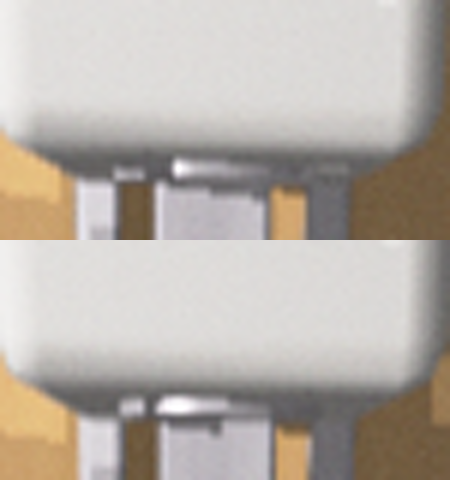

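```bash
python3 -m jog '[0,0,0,0,0,0,-0.15, 0,0,0,0,0,0,-0.12, 0,0,0,0,0,0,-0.12, 0,0,0,0,0,0,-0.12]' 13
python3 -c "
from h import *
jaw('w35')"
python3 -m jog '[0,0,0,0,0,0,-0.06, 0,0,0,0,0,0,-0.06, 0,0,0,0,0,0,-0.06]' 13
python3 -c "
from h import *
jaw('w36')
L=[]
for n,v in (('w35',60),('w36',60)):
    a=np.load(f'pics/{n}.npy')[v:v+40,225:300,::-1]; L.append(cv2.resize(a,None,fx=6,fy=6,interpolation=cv2.INTER_CUBIC))
cv2.imwrite('pics/c36.png',np.vstack(L))"
```

```text
clock: 24.33
ee_pos: [494.3, -56.2, 56.1]
tool_rot: [2.07, 2.362, 0.001]
ft_force: [1.8, 0.5, 4.6]
gripper_width: 0.556
w35 {'block': (22, 74, -67.3)} t 24.38 w 0.56 F [2.6 0.2 4.3] ee [494.3 -56.2  56.1]
clock: 24.63
ee_pos: [494.3, -56.2, 56.1]
tool_rot: [2.07, 2.362, 0.001]
ft_force: [2.2, 0.2, 5.2]
gripper_width: 0.53
w36 {'block': (20, 70, -65.6)} t 24.68 w 0.53 F [2.  1.  5.3] ee [494.3 -56.2  56.1]
```

View pics/c36.png

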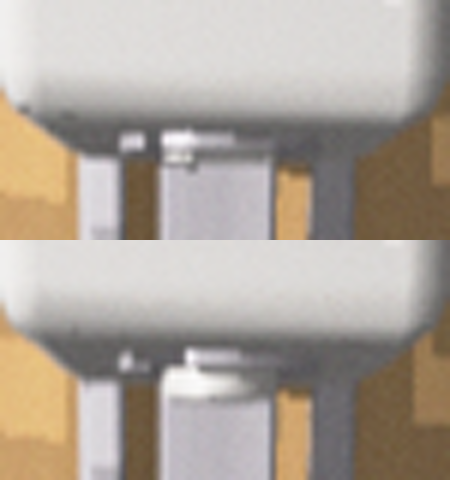

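```bash
python3 -m jog '[0,0,0,0,0,0,-0.01, 0,0,0,0,0,0,-0.01, 0,0,0,0,0,0,-0.01]' 15
python3 -c "
from h import *
jaw('w37')"
python3 -m jog '[0,0,0,0,0,0,0.03, 0,0,0,0,0,0,0.03, 0,0,0,0,0,0,0.03]' 15
python3 -c "
from h import *
jaw('w38')
L=[]
for n,v in (('w37',55),('w38',55)):
    a=np.load(f'pics/{n}.npy')[v:v+40,225:300,::-1]; L.append(cv2.resize(a,None,fx=6,fy=6,interpolation=cv2.INTER_CUBIC))
cv2.imwrite('pics/c38.png',np.vstack(L))"
```

```text
clock: 24.93
ee_pos: [494.3, -56.2, 56.2]
tool_rot: [2.07, 2.362, 0.001]
ft_force: [2.8, 1.3, 4.7]
gripper_width: 0.507
w37 {'block': (20, 67, -64.3)} t 24.98 w 0.506 F [ 2.4 -0.1  5.2] ee [494.4 -56.2  56.1]
clock: 25.23
ee_pos: [494.3, -56.2, 56.1]
tool_rot: [2.07, 2.362, 0.001]
ft_force: [2.6, 1.0, 5.5]
gripper_width: 0.493
w38 {'block': (20, 65, -63.5)} t 25.28 w 0.485 F [2.9 0.8 4.9] ee [494.3 -56.2  56.1]
```

View pics/c38.png

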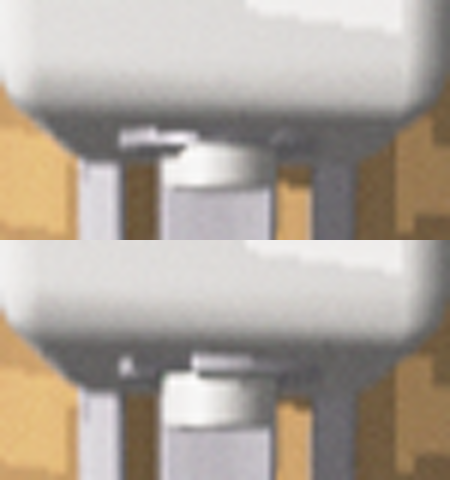

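```bash
python3 -m jog '[0,0,0,0,0,0,0.06, 0,0,0,0,0,0,0.06, 0,0,0,0,0,0,0.06]' 16
python3 -c "
from h import *
jaw('w39')"
python3 -m jog '[0,0,0,0,0,0,0.08, 0,0,0,0,0,0,0.08, 0,0,0,0,0,0,0.08]' 16
python3 -c "
from h import *
jaw('w40')
L=[]
for n,v in (('w39',55),('w40',55)):
    a=np.load(f'pics/{n}.npy')[v:v+40,225:300,::-1]; L.append(cv2.resize(a,None,fx=6,fy=6,interpolation=cv2.INTER_CUBIC))
cv2.imwrite('pics/c40.png',np.vstack(L))"
```

```text
clock: 25.53
ee_pos: [494.3, -56.2, 56.1]
tool_rot: [2.07, 2.362, 0.001]
ft_force: [2.5, 0.8, 4.6]
gripper_width: 0.475
w39 {'block': (20, 63, -62.6)} t 25.58 w 0.467 F [2.2 0.4 5.3] ee [494.3 -56.2  56.1]
clock: 25.83
ee_pos: [494.3, -56.2, 56.1]
tool_rot: [2.07, 2.362, 0.001]
ft_force: [2.1, 0.6, 4.9]
gripper_width: 0.46
w40 {'block': (20, 61, -61.8)} t 25.88 w 0.462 F [ 1.9 -0.4  5.7] ee [494.3 -56.2  56.2]
```

View pics/c40.png

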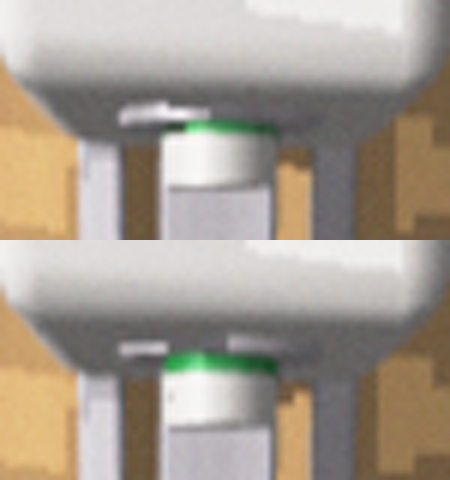

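```bash
python3 -m jog '[0,0,0,0,0,0,0.1, 0,0,0,0,0,0,0.1, 0,0,0,0,0,0,0.1, 0,0,0,0,0,0,0.1]' 16
python3 -c "
from h import *
jaw('w41')
L=[]
for i in range(5): imaging.camera('top')
jaw('w42')
for n,v in (('w41',52),('w42',52)):
    a=np.load(f'pics/{n}.npy')[v:v+40,225:300,::-1]; L.append(cv2.resize(a,None,fx=6,fy=6,interpolation=cv2.INTER_CUBIC))
cv2.imwrite('pics/c42.png',np.vstack(L))
shot('side','s42',(190,110,320,280),3.5)
"
```

```text
clock: 26.22
ee_pos: [494.3, -56.2, 56.1]
tool_rot: [2.07, 2.362, 0.001]
ft_force: [3.2, -0.7, 5.4]
gripper_width: 0.449
w41 {'block': (20, 60, -61.4)} t 26.27 w 0.452 F [1.8 0.7 5.8] ee [494.3 -56.2  56.2]
w42 {'block': (20, 60, -61.4)} t 26.57 w 0.451 F [3.2 0.6 6.6] ee [494.3 -56.2  56.1]
```

View pics/c42.png

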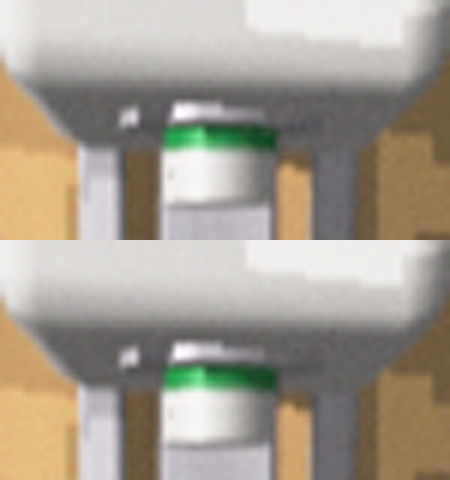

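View pics/s42.png

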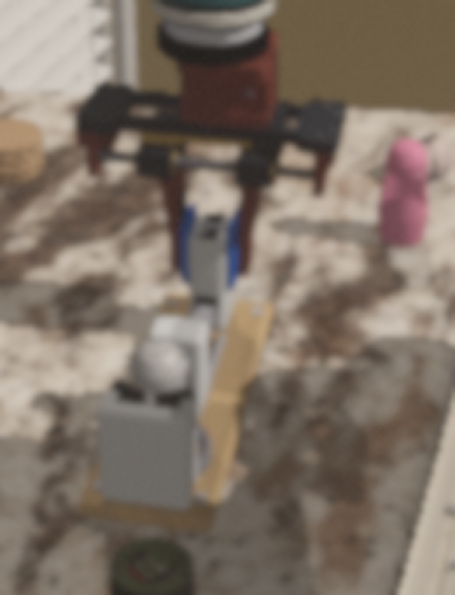

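View pics/w42.png

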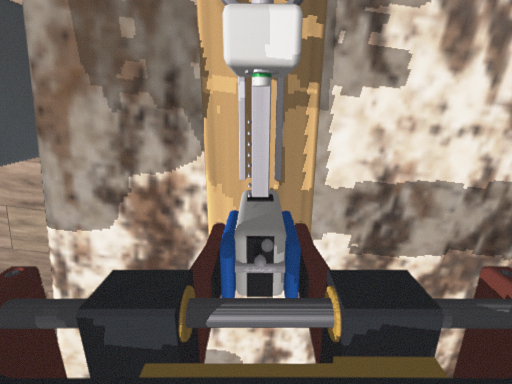

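```bash
python3 -c "
from plant import job
print(job.sign_off())"
```

```text
the job is handed in; nothing more can be done
None
```

The shaker is standing upright in the grey ring, let go by the gripper, and the pad presses it against the rest with the green of the pressure pin showing. I handed the job in at about 27 s of the 72 s, with the trigger still squeezed.

- **Placing:** I picked up the shaker, set it down once on free counter and pinched it from the side to centre it in the hand. I then lowered it into the ring without touching the rim. A picture taken after letting go showed it inside the ring.
- **Pumping:** It took four squeezes of the trigger. The third pressed the shaker with only white showing. The fourth I closed in small steps until green came out.
- **Last checks:** Two pictures 0.3 s apart both showed the 4 mm of white plus about 1.7 mm of green, roughly 5.7 mm of pressure travel, with no red. The fingers were still on both wings, the grip opening was steady at 0.45, and the shaker looked upright against the rest in the side picture. I did not check the final pad force directly; at 1.3 N per mm it comes to about 7 N.
- **Bystanders:** The spice jar and garlic were kept clear of throughout. I did not measure their positions again at the end.
- **What disagreed:**
  - The top camera read about 5 mm off the wrist camera.
  - The wrist camera put the shaker's foot and cap up to 8 mm apart lengthwise, which is why I did the centring pinch.
  - The pad touched the shaker later than my estimate of the jaw's start had suggested, so I judged the pressure by the pin alone.

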